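# Load the test rack with circuit cards and fit its cover

## Robot

A 6-joint arm with a two-finger parallel gripper is mounted at the origin on the work surface. World frame = base frame: x ahead of the robot, y to its left, z up, the work surface at z = 0. Lengths are in m, angles in degrees, forces in N, time in s.
With the tool pointing down it reaches from about 0.375 to 0.9 m from the base axis. Payload 3.1 kg.
Tool frame: the origin (TCP) lies at the very end of the fingers, on their centre line; the grasp point (between the pads) lies 19 mm behind it (grip_point_offset is the distance from the TCP to the grasp point, in m); y points along the fingers, x is the direction in which the jaws open and shut, and the axes are right-handed (so a half turn about y gives the same grasp; the last joint's range is limited). The gripper opens to 87 mm and grips with 3 to 60 N. Pads are 19 mm wide; open, the fingers measure 117 mm over their backs; the gripper's body (75 mm by 190 mm) begins 51 mm behind the grasp point.
Start: joints at [60.017, 30.224, 82.088, -0, 67.689, -10.227], TCP at [0.211, 0.588, 0.193] pointing down, gripper open.
Joint ranges: [-176.69, 176.69], [-43.24, 126.21], [12.49, 139.97], [-82, 262], [0, 151.66], [-163.58, 163.58]. Speed limits (degrees/s): [159.86, 159.86, 180, 180, 180, 180].

## Interface

Orientations are given as a 3x3 rotation matrix whose columns are the frame's x, y, z axes.
In Python, from rig import * gives the robot as it stands.
- The arm moves only by the tool send_rows, never from a script. Its argument "moves" is text: rows parted by semicolons, each of 5 numbers parted by spaces: the finger opening in mm, from 0 to 87, then the shift along the tool's x, y, z in mm, then the turn about the tool's y in degrees. In form: fingers dx dy dz yaw; .... A call has 1 to 20 rows; each row shifts and turns the commanded pose from where the row before left it, along the tool's axes as they then stand; what a row does not reach is not made up. A row lasts 1/12 s, in which the tool goes at most 41.7 mm and 7.16 degrees, less where a joint would pass 70% of its speed; a pose out of reach is approached as far as the arm can. A call is refused whole if a number of a shift passes 41.7 or a number of a turn 7.16, either way. A call with a gripper value outside its range is refused whole. The fingers move at their own pace and stop on an object; the grip force is fixed at half the most. Time passes only in rows, so rows that do not move let the fingers close. It gives the time, the measured TCP pose, the force and the opening at its end, in the units of the state.
- read_state(): the state, without advancing time (a new reading comes with each control period).
- capture(name): name is "side" or "top" or "wrist"; returns a dict with "image" (480x640x3 uint8, blue, green, red), "z_map" (480x640 float32, m along the optical axis (not along the pixel's ray), 0 where there is no reading), "mtx" (3x3 intrinsics, pixels), "origin" and "rotation" of the camera in the world; the wrist camera has in their place "tool_from_camera" (4x4, takes a point from camera to tool coordinates, whose origin is the TCP and whose axes are the tool frame's). Camera axes: x right, y up, looking along -z (the intrinsics and any distortion apply to the point x, -y, -z); pixel columns grow to the right and rows downward; lengths in m; the calibration is good to about 2 mm. A picture is of the moment at which its call begins: read the wrist's pose just before it.
- hand_in(): hands the job in, once; it reports no verdict.
Trained networks look in a picture, given as the dict that the camera call returned (one of the last four; its "shot" number tells which), for a name from the list of things; names that differ only in an ending like _2 or _b are one class to them, and where a whole thing is asked for, a point or a joint stands for the part that bears it (a point fixed in the world has none). Each returns a list of dicts, best first, with "p" (0 to 1); they miss things now and then, are a little off and sometimes report something else, mostly with a low value. They report only what shows in the picture. A call takes as long as a camera call. They do not tell look-alikes from the thing itself.
- search_frame(picture, name): "bbox" ([left, top, right, bottom] in pixels, round what is visible of it).
- masks_of(picture, name): "region" (480x640 bool, what is visible of it) and "bbox" ([left, top, right, bottom] in pixels, round what is visible of it).
- mark_of(picture, name): "pixel" ([row, column] in pixels: a listed point, or the origin of a listed thing).
The state is a dict: "time_s": time; "joint_positions": joint angles; "qvel": joint speeds; "tau": joint torques, N m; "position": TCP position; "tcp_rot": TCP orientation; "force": force on the tool from outside, world axes, zero at the start; "moment": the same for the moment, N m; "opening": opening from 0.0 (shut) to 1.0 (fully open).
Only numpy, scipy, OpenCV 4.12 (cv2) and the standard library are available. Lean on these libraries where they do the work, as an engineer would, in place of code of your own. Each camera call takes 0.05 s, during which the arm holds its last target. There are 200 camera calls.

## Task

Switch the supply off first, then take every circuit card from the sloped rest and stand it on edge in the rack, one card to a slot and pushed fully down, any slot. Then lower the cover plate level over the rack so that both pins come up through its holes and it lies flush on the posts, and last switch the supply back on. Leave the handheld radio and the battery where they stand.

Things in the scene. Friction and masses are not known exactly. Their poses are not given: they have to be found in the camera images.
- rack: Fixed grey card rack, 90 (x) x 300 mm (y); origin at the centre of its underside, z up. Five slots at y = -90, -45, 0, 45, 90 mm; a card stands in one with its faces square to the rack's y and its 50 mm width along the rack's x. White guide walls 10.5 mm apart, straight to 30 mm, then flaring out to 42 mm above the table. Slot floor 8 mm above the table, inside length 58 mm along x.
- cover_seat (a point): Point midway between the rack's two pins, at the height of the post tops, 102 mm above the table; the cover's origin lies here when home. Axes as the rack's. The posts (50 x 16 mm) stand at the rack's y = +/-138 mm, each with an upright brass pin in its middle: 10 mm diameter, 18 mm tall, the upper 8 mm tapering to 4 mm.
- rest: Fixed blue sloped rest, 320 mm long along its y, carrying the cards in a row. Its board slopes at 55 degrees from level, rising towards its -x side, and backs the lower 52 mm of each card; the upper 38 mm stand free front and back. The cards' lower edges sit on a ledge square to the board. Origin on the table, 22 mm under the middle of those edges' line, z up.
- card0: Loose green circuit card with a red band along its top edge (absent in some runs): 8 mm thick (its x), 50 mm wide (its y), 90 mm tall (its z), 70 g. Origin at the centre of the lower edge face, z towards the banded top edge, +x out of the face with chips. At the start it leans on the rest, its z pointing up the slope.
- card1: Loose green circuit card with a yellow band along its top edge (absent in some runs): 8 mm thick (its x), 50 mm wide (its y), 90 mm tall (its z), 70 g. Origin at the centre of the lower edge face, z towards the banded top edge, +x out of the face with chips. At the start it leans on the rest, its z pointing up the slope.
- card2: Loose green circuit card with an orange band along its top edge (absent in some runs): 8 mm thick (its x), 50 mm wide (its y), 90 mm tall (its z), 70 g. Origin at the centre of the lower edge face, z towards the banded top edge, +x out of the face with chips. At the start it leans on the rest, its z pointing up the slope.
- card3: Loose green circuit card with a white band along its top edge (absent in some runs): 8 mm thick (its x), 50 mm wide (its y), 90 mm tall (its z), 70 g. Origin at the centre of the lower edge face, z towards the banded top edge, +x out of the face with chips. At the start it leans on the rest, its z pointing up the slope.
- card4: Loose green circuit card with a grey band along its top edge (absent in some runs): 8 mm thick (its x), 50 mm wide (its y), 90 mm tall (its z), 70 g. Origin at the centre of the lower edge face, z towards the banded top edge, +x out of the face with chips. At the start it leans on the rest, its z pointing up the slope.
- cover: Loose aluminium cover plate, 80 mm (x) by 304 mm (y), 8 mm thick, about 0.45 kg, lying flat on the table at first. Origin at the centre of its underside, z up. Two through holes, 12 mm diameter, at y = +/-138 mm. On its top a solid black grip bar in the middle, 20 mm thick (x), 70 mm long (y), from 8 to 44 mm above the underside. It fits the rack either way round.
- switch (a joint): Supply switch lever, in rad: 0 = off, leaning to its box's -x side; 1.0 = on, leaning to its +x side. It stays where it is left; moving it takes about 1 N at the ball.
- switch_tip (a point): Centre of the red ball (26 mm diameter) at the end of the switch lever, 80 mm from the pivot.
- switch_base: Fixed grey switch box, 70 (x) x 50 (y) x 25 mm. Origin at the centre of its underside, z up. The lever pivots about a y-directed axis 22 mm above the origin.
- radio: Black handheld radio standing on the table, 35 x 58 x 115 mm with an aerial to 235 mm. Origin at the centre of its underside. Leave it alone.
- battery: Nine-volt battery standing upright, 18 x 27 x 45 mm. Origin at the centre of its underside. Leave it alone.
Things that resemble listed ones, but are neither listed nor needed, are in the scene too. What is shaped like the card3 but pink is not meant.

How it is judged:
By the outcome, as a careful person would: the job done as asked, in the order asked, and still so for the second after the job is handed in, with the robot touching nothing.
Of card0, card1, card2, card3, card4 only 3 to 5 are there at a start; the rules pass over those that are not, and their reading is None.
At some moment in a run one of cover may be knocked a few centimetres aside while the robot is not near it.
It also fails if it takes over 210 s, if anything falls off the work surface, if the arm or the gripper's body presses on something with over 40 N, if the wrist force passes 120 N, or if a joint passes its speed limit or range.

## Working session

There is one attempt and no reset: what is moved stays moved. The work goes in short steps, Python scripts to look and compute and a tool call to move; the robot and the scene stay as the last step left them, time stands still between calls to the robot, and variables do not carry over. Pictures are saved under pics/ and viewed, about 12 in all and at most 16, crops included, and the job is handed in when it is done.

Besides the shell and the picture viewer there is one more tool, called after "Emit:" by a JSON object that holds its "op" and its "data", one argument or row to a line. send_rows: Moves the arm, as the interface text tells. Its arguments: {"type":"object","properties":{"moves":{"type":"string"}},"required":["moves"]}

```bash
ls; mkdir -p pics; python3 - <<'E'
from rig import *
import cv2
s=read_state(); print({k:s[k] for k in s})
for n in ['side','top']:
    c=capture(n); cv2.imwrite(f'pics/{n}0.png',c['image']); print(n,c['mtx'].tolist() if hasattr(c['mtx'],'tolist') else c['mtx'],c['origin'],c['rotation'],c.keys())
    for k in ['rack','rest','card0','card1','card2','card3','card4','cover','switch_base','switch_tip','radio','battery']:
        print(k,[(round(d['p'],2),[int(v) for v in d['bbox']]) for d in search_frame(c,k)][:5])
E
```

```text
pics
{'time_s': 0.0, 'joint_positions': array([ 6.00169973e+01,  3.02789227e+01,  8.21585578e+01,  8.46454529e-04,
        6.76882690e+01, -1.02269910e+01]), 'qvel': array([ 0.03878462,  0.12815018, -0.1089103 ,  0.07881458,  0.03691248,
        0.06441374]), 'tau': array([-1.69538256e-03, -4.40046501e+01, -1.76589614e+01,  6.31876267e-02,
        5.82797604e-02, -1.48864947e-04]), 'position': array([0.21081245, 0.58751145, 0.19246012]), 'tcp_rot': array([[ 3.38019564e-01, -1.10864543e-03, -9.41138431e-01],
       [ 9.41136611e-01, -1.89419767e-03,  3.38021141e-01],
       [-2.15744782e-03, -9.99997591e-01,  4.03110932e-04]]), 'force': array([ 0.66410498, -0.07564355,  0.28956468]), 'moment': array([ 0.009435  ,  0.01180438, -0.02181449]), 'opening': 1.0009381455622175}
side [[485.6028830319298, 0.0, 328.488841717588], [0.0, 485.6028830319298, 238.3952922653265], [0.0, 0.0, 1.0]] [0.42811674 0.95672334 0.59670097] [[-9.92337654e-01  5.68955808e-02 -1.09676222e-01]
 [-1.23554266e-01 -4.52861975e-01  8.82978128e-01]
 [ 5.69362778e-04  8.89763409e-01  4.56421681e-01]] dict_keys(['image'
[... 1928 characters left out ...]
), (0.79, [449, 231, 483, 245])]
card2 [(0.94, [373, 227, 396, 247]), (0.91, [483, 267, 526, 312]), (0.89, [346, 222, 370, 244]), (0.87, [488, 209, 535, 245]), (0.79, [449, 231, 483, 245])]
card3 [(0.94, [373, 227, 396, 247]), (0.91, [483, 267, 526, 312]), (0.89, [346, 222, 370, 244]), (0.87, [488, 209, 535, 245]), (0.79, [449, 231, 483, 245])]
card4 [(0.94, [373, 227, 396, 247]), (0.91, [483, 267, 526, 312]), (0.89, [346, 222, 370, 244]), (0.87, [488, 209, 535, 245]), (0.79, [449, 231, 483, 245])]
cover [(0.83, [265, 279, 399, 322])]
switch_base [(0.84, [458, 313, 488, 355])]
switch_tip [(0.65, [478, 315, 487, 338])]
radio [(0.57, [45, 277, 129, 304])]
battery [(0.55, [307, 174, 319, 191])]
```

View pics/top0.png

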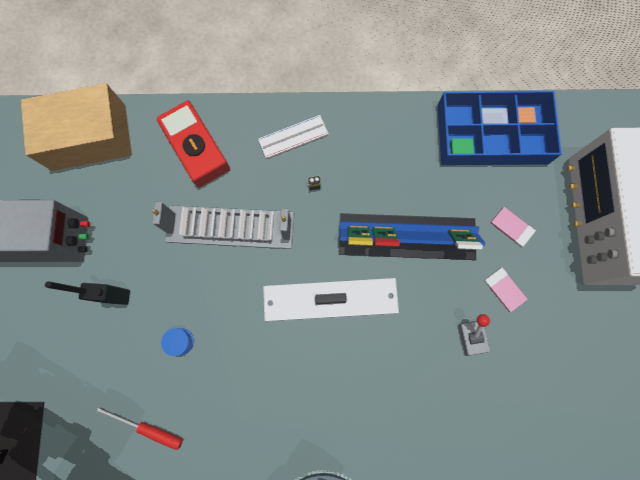

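View pics/side0.png

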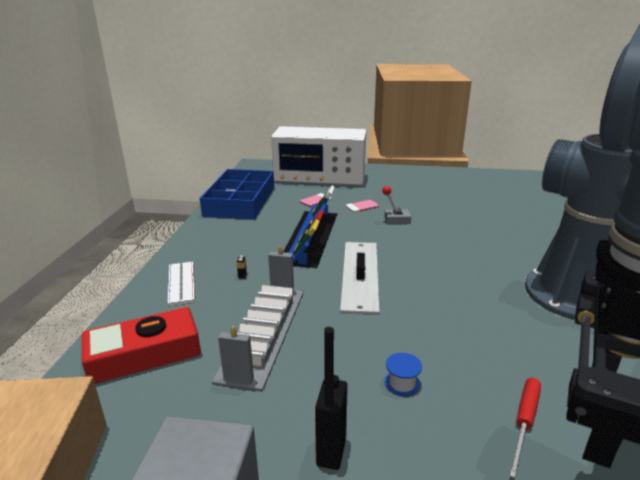

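```bash
python3 - <<'E'
import cv2
i=cv2.imread('pics/top0.png')[195:365,330:545]
cv2.imwrite('pics/topc.png',cv2.resize(i,(0,0),fx=3.7,fy=3.5,interpolation=cv2.INTER_CUBIC))
E
```

```text
(no output)
```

View pics/topc.png

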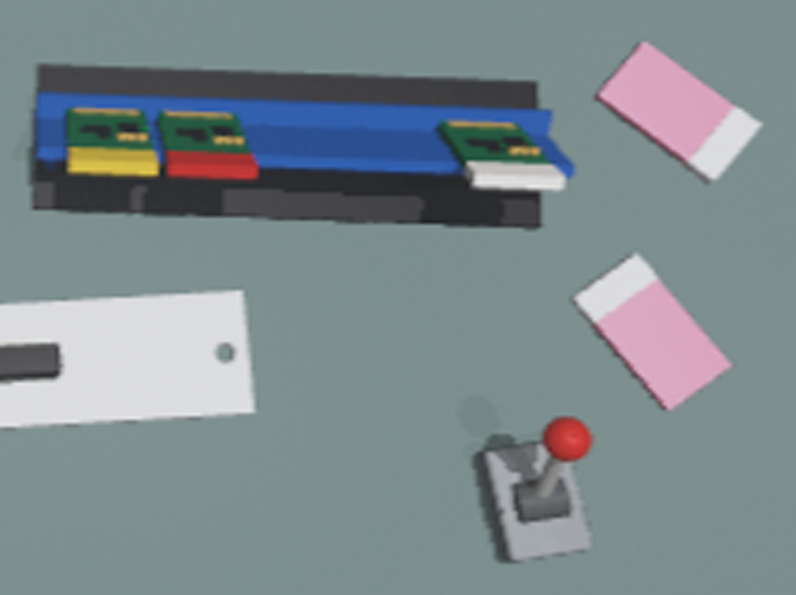

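Three pictures viewed. In the top view:
- **Rest:** at (410,237), with three cards: yellow (360,236), red (386,237) and white (465,239).
- **Look-alikes:** pink cards at (513,227) and (506,290), and a white striped strip at (293,137) that resembles the cover.
- **Targets:** real cover with the bar at (331,299), rack at (228,226), and switch ball at (483,321) over its box at (475,338), leaning away from the robot.

Next I'll measure poses.

```bash
cat > h.py <<'E'
from rig import *
import cv2, numpy as np
def cap(n):
    s=read_state(); c=capture(n)
    if n=='wrist':
        T=np.eye(4); T[:3,:3]=s['tcp_rot']; T[:3,3]=s['position']; T=T@c['tool_from_camera']
        c['origin'],c['rotation']=T[:3,3],T[:3,:3]
    return c
def world(c,rows,cols,z=None):
    "pixels to world, by depth (z None) or on the plane at height z"
    r,q=np.atleast_1d(rows).astype(float),np.atleast_1d(cols).astype(float); K=c['mtx']
    d=np.stack([(q-K[0,2])/K[0,0],-(r-K[1,2])/K[1,1],-np.ones_like(r)],1)
    w=d@np.asarray(c['rotation']).T; o=np.asarray(c['origin'])
    t=c['z_map'][r.astype(int),q.astype(int)] if z is None else (z-o[2])/w[:,2]
    return o+w*np.asarray(t).reshape(-1,1)
def cloud(c,mask=None):
    m=c['z_map']>0
    if mask is not None: m&=mask
    r,q=np.nonzero(m); return world(c,r,q),r,q
def rect(P):
    "min-area rectangle of xy points: centre, sides, angle of long side from world y (deg)"
    b=cv2.boxPoints(cv2.minAreaRect(P[:,:2].astype(np.float32)*1000)); e=[b[1]-b[0],b[2]-b[1]]
    l=sorted(np.linalg.norm(v) for v in e); v=max(e,key=np.linalg.norm); v=v*np.sign(v[1])
    return b.mean(0).round(1),np.round(l,1),round(float(np.degrees(np.arctan2(-v[0],v[1]))),2)
def st():
    s=read_state(); R=s['tcp_rot']
    print('t',round(s['time_s'],2),'pos',(s['position']*1000).round(1),'xaxis yaw',round(float(np.degrees(np.arctan2(R[1,0],R[0,0]))),2),'F',s['force'].round(1),'open',round(s['opening']*87,1),'q',s['joint_positions'].round(0))
    return s
def go(pos,yaw=None,s=None):
    "tool-axis shift (mm) and turn (deg) to get to pos (mm) with tool x axis at yaw (mod 180)"
    s=s or read_state(); R=s['tcp_rot']; d=R.T@(np.array(pos,float)-s['position']*1000)
    t=0
    if yaw is not None:
        t=-(yaw-np.degrees(np.arctan2(R[1,0],R[0,0]))); t=(t+90)%180-90   # tool y points down
    print('shift',d.round(1),'turn',round(float(t),2),'(turn last: shift in present axes)')
E
python3 - <<'E'
from h import *
s=st(); c=cap('top')
for n in ['rack','rest','cover','switch_base','battery','radio']:
    m=masks_of(c,n)
    for k in m[:2]:
        P,_,_=cloud(c,k['region']); z=P[:,2]*1000
        print(n,round(k['p'],2),np.percentile(z,[1,50,99]).round(1),'all',rect(P))
        if n=='rack':
            print(' posts',[ (P[(P[:,2]>.097)&(P[:,2]<.106)&(np.sign(P[:,1]-np.median(P[:,1]))==sg)].mean(0)*1000).round(1) for sg in(-1,1)])
        if n=='cover': print(' bar',rect(P[P[:,2]>.035]),'plate',rect(P[P[:,2]<.02]))
for n in ['switch_tip','cover_seat','cover','rack','rest','card0','switch_base']:
    print(n,[(round(k['p'],2),np.round(k['pixel'],1),(world(c,*k['pixel'])[0]*1000).round(1)) for k in mark_of(c,n)[:5]])
hsv=cv2.cvtColor(c['image'],cv2.COLOR_BGR2HSV)
mk=((hsv[...,0]<5)|(hsv[...,0]>175))&(hsv[...,1]>150)&(hsv[...,2]>80); mk[:305]=0;mk[340:]=0;mk[:,:465]=0;mk[:,500:]=0
P,_,_=cloud(c,mk); print('ball',len(P),(P.mean(0)*1000).round(1),(P.max(0)*1000).round(1),(P.min(0)*1000).round(1))
E
```

```text
t 1.3 pos [211.2 588.2 193.5] xaxis yaw 70.24 F [-0.2 -0.3  0.1] open 86.9 q [ 60.  30.  82.   0.  68. -10.]
rack 0.87 [  5.6  19.  106.2] all (array([649.7, 219.4], dtype=float32), array([ 93.4, 299.7], dtype=float32), -3.37)
 posts [array([639.4,  81.6, 103.2]), array([653.7, 355.1, 102.6])]
rest 0.94 [ 1.9  7.6 64.5] all (array([ 623.7, -202. ], dtype=float32), array([102.4, 323.2], dtype=float32), -2.4)
rest 0.74 [ 28.2  73.6 102.1] all (array([ 612.6, -143.1], dtype=float32), array([55.4, 57.7], dtype=float32), 86.55)
cover 0.74 [ 5.9 45.4 54.1] all (array([749. ,  17.7], dtype=float32), array([19.7, 27. ], dtype=float32), 7.41)
 bar (array([749. ,  17.7], dtype=float32), array([19.7, 27. ], dtype=float32), 7.41) plate (array([741.3,  15.7], dtype=float32), array([ 1.2, 21.7], dtype=float32), 8.68)
cover 0.56 [ 2.8  9.9 47.1] all (array([476.8, -18.3], dtype=float32), array([ 85.3, 305.9], dtype=float32), 3.46)
 bar (array([476.1, -18.1], dtype=float32), array([20. , 68.8], dtype=float32), 3.2) plate (array([476.8, -18.3], dtype=float32), array([ 85.3, 305.9], dtype=float32), 3.
[... 678 characters left out ...]
([470.7, -16.5,  47.2])), (0.55, array([225.7, 382. ]), array([ 643.8, -140.7,   26.6])), (0.36, array([227.3, 229.6]), array([639.1, 211. ,  36.3]))]
rack [(0.33, array([297., 118.]), array([477.6, 445.9,  58.2]))]
rest [(0.69, array([233. , 406.1]), array([ 623.1, -193.1,   39.8]))]
card0 [(0.79, array([230. , 459.8]), array([ 631.7, -318. ,   31.1])), (0.77, array([213.6, 494. ]), array([ 678.1, -410.5,    3. ])), (0.68, array([223.4, 354.7]), array([648.3, -77.3,  31.7])), (0.61, array([228.4, 383.7]), array([ 635.5, -143.3,   34.3]))]
switch_base [(0.93, array([333. , 472.9]), array([ 399.4, -332.6,   29. ]))]
ball 106 [ 425.1 -328.8  104.9] [ 435.6 -319.3  111.2] [ 415.2 -339.8   98. ]
```

```bash
python3 - <<'E'
from h import *
c=cap('top')
m=masks_of(c,'switch_base')[0]['region']; P,_,_=cloud(c,m); Q=P[(P[:,2]>.02)&(P[:,2]<.032)]; print('boxtop',rect(Q),np.median(Q[:,2]))
P,_,_=cloud(c); t=P[(abs(P[:,0]-.4)<.03)&(abs(P[:,1]+.25)<.03)]; print('table z',np.median(t[:,2]))
s=st(); go([450,100,260],None); 
class D(dict):pass
s2=dict(s); s2['position']=np.array([.45,.1,.26]); go([425,-329,180],12.6,s2)
E
```

```text
boxtop (array([ 390.3, -336.2], dtype=float32), array([50.8, 69.9], dtype=float32), -79.2) 0.027001466509490868
table z 0.0019707754643422115
t 2.1 pos [211.2 588.2 193.5] xaxis yaw 70.24 F [-0.9  0.  -0.1] open 87.0 q [ 60.  30.  82.  -0.  68. -10.]
shift [-378.8  -66.5 -389.7] turn 0.0 (turn last: shift in present axes)
shift [-412.2   80.  -121.5] turn 57.64 (turn last: shift in present axes)
```

Emit:
{"op": "send_rows", "data": {
  "moves": "60 -27 -5 -27.8 0;60 -27 -5 -27.8 0;60 -27 -5 -27.8 0;60 -27 -5 -27.8 0;60 -27 -5 -27.8 0;60 -27 -5 -27.8 0;60 -27 -5 -27.8 0;60 -27 -5 -27.8 0;60 -27 -5 -27.8 0;60 -27 -5 -27.8 0;60 -27 -5 -27.8 0;60 -27 -5 -27.8 0;60 -27 -5 -27.8 0;60 -27 -5 -27.8 0"
}}

```text
time_s: 3.27
position: [0.4503, 0.0991, 0.264]
tcp_rot: [[0.338, 0.001, -0.941], [0.941, 0.0, 0.338], [0.0, -1.0, -0.001]]
force: [1.7, 0.7, -0.4]
opening: 0.689
```

Emit:
{"op": "send_rows", "data": {
  "moves": "60 -37.5 0 -11 0;60 -37.5 0 -11 0;60 -37.5 0 -11 0;60 -37.5 0 -11 0;60 -37.5 0 -11 0;60 -37.5 0 -11 0;60 -37.5 0 -11 0;60 -37.5 0 -11 0;60 -37.5 0 -11 0;60 -37.5 0 -11 0;60 -37.5 0 -11 0;60 0 0 0 6.6;60 0 0 0 6.6;60 0 0 0 6.6;60 0 0 0 6.6;60 0 0 0 6.6;60 0 0 0 6.6;60 0 0 0 6.6;60 0 0 0 6.6;60 0 0 0 6.6"
}}

```text
time_s: 4.93
position: [0.4242, -0.3282, 0.2635]
tcp_rot: [[0.983, 0.0, -0.183], [0.183, -0.0, 0.983], [0.0, -1.0, -0.0]]
force: [-0.1, 0.4, 0.3]
opening: 0.691
```

```bash
python3 - <<'E'
from h import *
st(); go([428,-329,72],10.8)
E
```

```text
t 4.93 pos [ 424.2 -328.2  263.5] xaxis yaw 10.52 F [-0.1  0.4  0.3] open 60.1 q [-50.  19.  90.   0.  71. -60.]
shift [  3.6 191.5  -1.5] turn -0.28 (turn last: shift in present axes)
```

Emit:
{"op": "send_rows", "data": {
  "moves": "60 0.4 24 -0.2 0;60 0.4 24 -0.2 0;60 0.4 24 -0.2 0;60 0.4 24 -0.2 0;60 0.5 24 -0.2 0;60 0.5 24 -0.2 0;60 0.5 24 -0.2 0;60 0.5 24 -0.1 0;60 0 0 0 0;60 -13 0 0 0;60 -13 0 0 0;60 -13 0 0 0;60 -13 0 0 0;60 -13 0 0 0;60 -13 0 0 0;60 -14 0 0 0;60 0 0 0 0;60 0 0 0 0"
}}

```text
time_s: 6.43
position: [0.337, -0.3473, 0.0731]
tcp_rot: [[0.983, 0.001, -0.186], [0.186, -0.002, 0.983], [0.001, -1.0, -0.003]]
force: [-0.3, 0.6, -0.6]
opening: 0.69
```

```bash
python3 - <<'E'
from h import *
st(); c=cap('top')
print(mark_of(c,'switch_tip')[:2])
c=cap('side');i=c['image'][160:240,350:430]
cv2.imwrite('pics/sw1.png',cv2.resize(i,(560,560),interpolation=cv2.INTER_CUBIC))
hsv=cv2.cvtColor(c['image'],cv2.COLOR_BGR2HSV)
mk=((hsv[...,0]<5)|(hsv[...,0]>175))&(hsv[...,1]>150)&(hsv[...,2]>80); mk[:150]=0;mk[240:]=0;mk[:,:350]=0;mk[:,450:]=0
P,_,_=cloud(c,mk); print('ball',len(P),(np.median(P,0)*1000).round(1))
E
```

```text
t 6.43 pos [ 337.  -347.3   73.1] xaxis yaw 10.71 F [-0.3  0.6 -0.6] open 60.0 q [-59.  31. 108.   0.  41. -70.]
[{'pixel': [357.8, 492.0], 'p': 0.64}]
ball 40 [ 356.2 -331.5  100.7]
```

View pics/sw1.png

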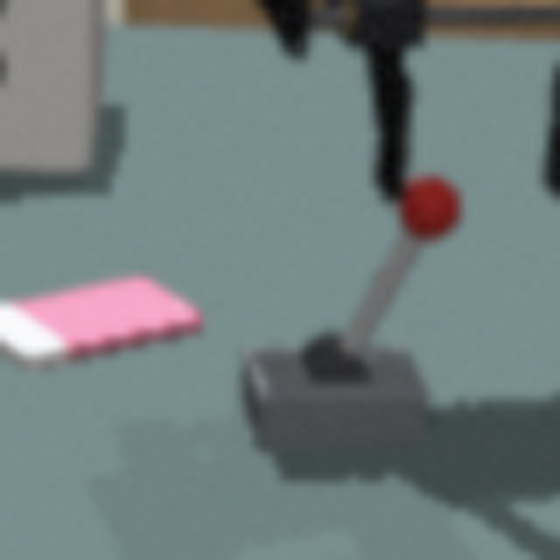

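Emit:
{"op": "send_rows", "data": {
  "moves": "60 -2 0 0 0;60 -2 0 0 0;60 -1 0 0 0;60 0 0 0 0;60 0 0 0 0"
}}

```text
time_s: 7.0
position: [0.3327, -0.3471, 0.0712]
tcp_rot: [[0.982, -0.0, -0.188], [0.188, 0.0, 0.982], [-0.0, -1.0, 0.0]]
force: [0.6, 0.2, -0.4]
opening: 0.688
```

```bash
cat >> h.py <<'E'
def ball():
    c=cap('side'); hsv=cv2.cvtColor(c['image'],cv2.COLOR_BGR2HSV)
    mk=((hsv[...,0]<5)|(hsv[...,0]>175))&(hsv[...,1]>150)&(hsv[...,2]>80); mk[:150]=0;mk[240:]=0;mk[:,:350]=0;mk[:,450:]=0
    P,_,_=cloud(c,mk); print('ball',len(P),(np.median(P,0)*1000).round(1))
E
python3 - <<'E'
from h import *
st(); ball()
E
```

```text
t 7.0 pos [ 332.7 -347.1   71.2] xaxis yaw 10.85 F [ 0.6  0.2 -0.4] open 59.8 q [-60.  31. 109.  -0.  40. -70.]
ball 40 [ 352.9 -333.4   98.6]
```

Emit:
{"op": "send_rows", "data": {
  "moves": "60 -1.5 0 0 0;60 -1.5 0 0 0;60 0 0 0 0;60 0 0 0 0"
}}

```text
time_s: 7.38
position: [0.33, -0.3478, 0.0715]
tcp_rot: [[0.982, 0.0, -0.188], [0.188, -0.0, 0.982], [0.0, -1.0, -0.0]]
force: [1.4, 0.1, -0.4]
opening: 0.69
```

```bash
python3 - <<'E'
from h import *
st(); ball()
E
```

```text
t 7.38 pos [ 330.  -347.8   71.5] xaxis yaw 10.82 F [ 1.4  0.1 -0.4] open 60.0 q [-60.  31. 109.   0.  40. -71.]
ball 40 [ 350.5 -332.3   97.6]
```

Emit:
{"op": "send_rows", "data": {
  "moves": "60 -1.5 0 0 0;60 -1.5 0 0 0;60 0 0 0 0;60 0 0 0 0"
}}

```text
time_s: 7.77
position: [0.3286, -0.3486, 0.0719]
tcp_rot: [[0.982, 0.004, -0.186], [0.186, -0.001, 0.982], [0.003, -1.0, -0.002]]
force: [7.3, 3.1, 2.3]
opening: 0.691
```

```bash
python3 - <<'E'
from h import *
st(); ball(); 
E
```

```text
t 7.77 pos [ 328.6 -348.6   71.9] xaxis yaw 10.74 F [7.3 3.1 2.3] open 60.1 q [-60.  31. 109.   0.  40. -71.]
ball 40 [ 350.6 -333.4   96.9]
```

Emit:
{"op": "send_rows", "data": {
  "moves": "60 5 0 0 0;60 6 -10 0 0;60 6 -40 0 0;60 0 -40 0 0;60 0 -40 0 0;60 0 -40 0 0;60 0 -40 0 0;60 0 0 0 0"
}}

```text
time_s: 8.48
position: [0.3458, -0.3495, 0.2893]
tcp_rot: [[0.982, 0.007, -0.188], [0.189, -0.014, 0.982], [0.004, -1.0, -0.016]]
force: [1.0, -0.6, 0.6]
opening: 0.692
```

```bash
python3 - <<'E'
from h import *
s=st(); ball(); c=cap('top')
P,r,q=cloud(c); im=c['image'][r,q]; hsv=cv2.cvtColor(im[None],cv2.COLOR_BGR2HSV)[0]
a=np.radians(-2.4); C=np.array([.6237,-.202]); d=P[:,:2]-C
u=d@[np.cos(a),np.sin(a)]; v=d@[-np.sin(a),np.cos(a)]
box=(abs(u)<.1)&(abs(v)<.175)&(P[:,2]>.055)
H,S,V=hsv.T
M={'red':((H<8)|(H>172))&(S>140),'yel':(H>18)&(H<35)&(S>140),'white':(S<50)&(V>150),'green':(H>45)&(H<85)&(S>80),'orange':(H>=8)&(H<=18)&(S>140),'grey':(S<40)&(V>70)&(V<150)}
for k,m in M.items():
    m=m&box
    if m.sum()>8:
        p=P[m]*1000
        if k=='green':
            for lo,hi in[(-.02,.03),(-.0,.0)]: pass
        print(k,m.sum(),'mean',p.mean(0).round(1),'min',p.min(0).round(1),'max',p.max(0).round(1),'restv',(v[m].min()*1000).round(1),(v[m].max()*1000).round(1))
bl=(abs(u)<.1)&(abs(v)<.175)
# height profile along u in empty portion
e=bl&(v>-.08)&(v<.0)
for lo in np.arange(-.06,.06,.008):
    k=e&(u>=lo)&(u<lo+.008); print(round(lo*1000),(np.percentile(P[k,2],[5,50,95])*1000).round(0) if k.sum() else None,end='; ')
E
```

```text
t 8.48 pos [ 345.8 -349.5  289.3] xaxis yaw 10.87 F [ 1.  -0.6  0.6] open 60.2 q [-58.  13.  94.  -0.  72. -69.]
ball 41 [ 350.5 -332.6   98.3]
red 168 mean [ 591.4 -139.1   95.1] min [ 583.1 -163.9   83.3] max [ 602.1 -114.2  102. ] restv 36.8 86.4
yel 163 mean [593.7 -82.   95.2] min [ 585.2 -106.1   81. ] max [605.  -56.8 101.8] restv 94.3 143.7
white 173 mean [ 584.1 -314.7   94.8] min [ 576.3 -355.3   59.8] max [ 594.8 -289.   103.2] restv -154.6 -88.6
green 248 mean [ 608.5 -181.6   71.7] min [ 593.9 -338.4   55.5] max [624.5 -59.4  86.5] restv -137.2 142.2
grey 12 mean [ 589.8 -240.4   87.2] min [ 578.9 -290.    60.4] max [604.9 -57.4  97.6] restv -89.6 143.5
-60 [-0.  2.  6.]; -52 [0. 5. 9.]; -44 [3. 6. 9.]; -36 [3. 6. 9.]; -28 [ 4. 58. 65.]; -20 [ 4. 53. 63.]; -12 [41. 46. 52.]; -4 [29. 35. 40.]; 4 [21. 24. 29.]; 12 [22. 26. 31.]; 20 [26. 29. 33.]; 28 [ 4.  6. 10.]; 36 [3. 6. 9.]; 44 [2. 6. 9.]; 52 [-0.  2.  5.];
```

```bash
cat >> h.py <<'E'
def R2W(u,v,C=(623.7,-202.),yaw=-2.4):
    a=np.radians(yaw); return [C[0]+u*np.cos(a)-v*np.sin(a),C[1]+u*np.sin(a)+v*np.cos(a)]
E
python3 - <<'E'
from h import *
s=st(); go(R2W(-30.5,-113)+[160],-2.4)
E
```

```text
t 8.58 pos [ 343.5 -346.   283.1] xaxis yaw 10.85 F [-0.6  1.  -0.3] open 59.9 q [-58.  13.  95.  -0.  72. -69.]
shift [246.6 123.2 -13.8] turn 13.25 (turn last: shift in present axes)
```

Emit:
{"op": "send_rows", "data": {
  "moves": "40 31 0 -1.7 0;40 31 0 -1.7 0;40 31 0 -1.7 0;40 31 16 -1.7 0;40 31 26 -1.7 0;40 31 27 -1.7 0;40 31 27 -1.7 0;40 29.6 27 -1.9 0;40 0 0 0 6.6;40 0 0 0 6.65;40 0 0 0 0;40 0 0 0 0"
}}

```text
time_s: 9.58
position: [0.5869, -0.3115, 0.156]
tcp_rot: [[0.999, -0.004, 0.039], [-0.039, 0.002, 0.999], [-0.004, -1.0, 0.002]]
force: [-0.0, 1.0, -0.1]
opening: 0.461
```

```bash
python3 - <<'E'
from h import *
s=st(); go(R2W(-30.5,-113)+[74],-2.4)
c=cap('wrist'); cv2.imwrite('pics/w1.png',c['image']); print(c['tool_from_camera'].round(3).tolist())
E
```

```text
t 9.58 pos [ 586.9 -311.5  156. ] xaxis yaw -2.23 F [-0.   1.  -0.1] open 40.1 q [-38.  36.  78.  -0.  67. -35.]
shift [ 2.  82.  -2.2] turn 0.17 (turn last: shift in present axes)
[[1.0, -0.0, 0.001, -0.0], [0.001, 0.298, -0.955, -0.192], [-0.0, 0.955, 0.298, 0.082], [0.0, 0.0, 0.0, 1.0]]
```

View pics/w1.png

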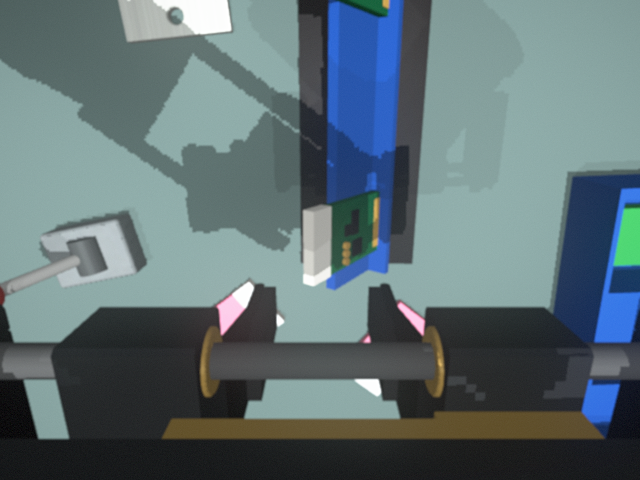

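```bash
python3 - <<'E'
from h import *
c=cap('wrist'); P,r,q=cloud(c); P=P*1000; hsv=cv2.cvtColor(c['image'],cv2.COLOR_BGR2HSV)[r,q]; H,S,V=hsv.T
b=(r>185)&(r<295)&(q>295)&(q<395)
w=b&(S<50)&(V>140)&(P[:,2]>75); g=b&(H>45)&(H<85)&(S>80)&(P[:,2]>40)
for m in(w,g): print(m.sum(),P[m].min(0).round(1),P[m].max(0).round(1),P[m].mean(0).round(1))
st()
E
```

```text
1968 [ 572.7 -340.6   81.2] [ 612.3 -289.3  187. ] [ 582.6 -314.4   93.3]
1621 [ 592.1 -340.4   40. ] [ 621.7 -290.2   81.5] [ 605.7 -311.    62.5]
t 9.68 pos [ 587.5 -312.2  157.8] xaxis yaw -2.3 F [-0.8 -0.2 -0. ] open 40.0 q [-38.  36.  78.  -0.  67. -35.]
```

Emit:
{"op": "send_rows", "data": {
  "moves": "40 0.5 20 -1.2 0;40 0.5 20 -1.3 0;40 0 20 0 0;40 0 16 0 0;40 0 8 0 0;40 0 0 0 0;40 5 -1 0 0;40 5 -1 0 0;40 5 -1 0 0;40 5 -1 0 0;40 5 -2 0 0;40 5 -2 0 0;40 5 -1 0 0;40 3 -1 0 0;20 0 0 0 0;20 0 0 0 0;10 0 0 0 0;0 0 0 0 0;0 0 0 0 0;0 0 0 0 0"
}}

```text
time_s: 11.35
position: [0.627, -0.3165, 0.0844]
tcp_rot: [[0.999, -0.0, 0.042], [-0.042, 0.0, 0.999], [-0.0, -1.0, 0.0]]
force: [-0.9, -0.4, 0.4]
opening: 0.093
```

```bash
python3 - <<'E'
from h import *
s=st()
c=cap('wrist'); cv2.imwrite('pics/w2.png',c['image'])
E
```

```text
t 11.35 pos [ 627.  -316.5   84.4] xaxis yaw -2.42 F [-0.9 -0.4  0.4] open 8.1 q [-36.  43.  75.  -0.  62. -33.]
```

View pics/w2.png

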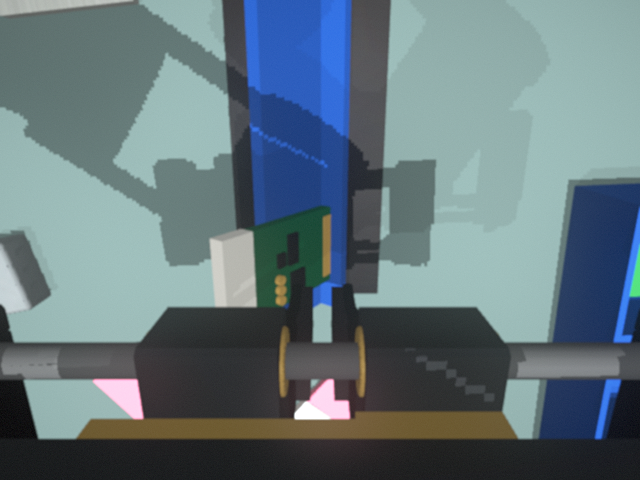

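```bash
python3 - <<'E'
from h import *
c=cap('wrist'); P=world(c,[240,300,250,300,220,260,230,250,240,295,295],[225,225,250,262,325,325,300,280,330,305,345])*1000; print(P.round(0))
c=cap('side'); i=c['image'][150:290,270:410]; cv2.imwrite('pics/s2.png',cv2.resize(i,(700,700),interpolation=cv2.INTER_CUBIC))
E
```

```text
[[ 583. -290.   97.]
 [ 580. -319.   99.]
 [ 591. -300.   83.]
 [ 594. -330.   78.]
 [ 629. -300.   31.]
 [ 628. -327.   30.]
 [ 615. -300.   51.]
 [ 604. -307.   65.]
 [ 632. -315.   25.]
 [ 620. -307.  124.]
 [ 636. -307.  125.]]
```

View pics/s2.png

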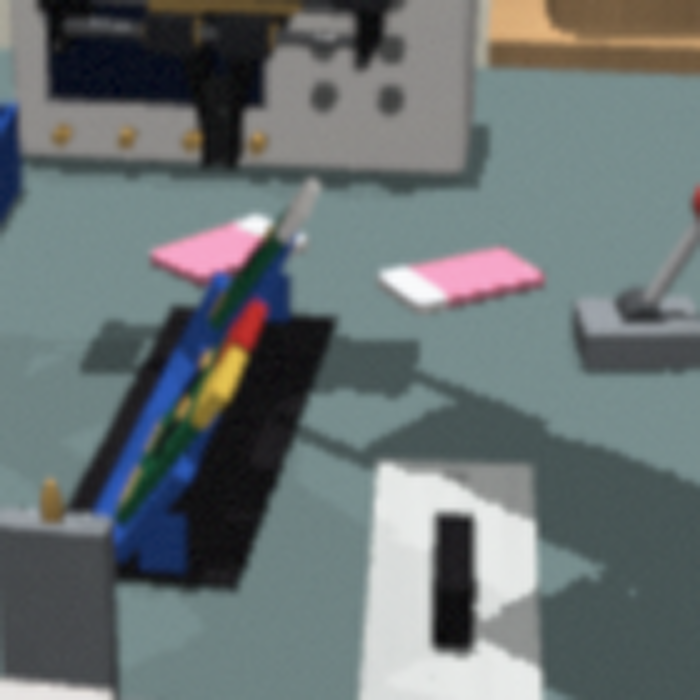

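Emit:
{"op": "send_rows", "data": {
  "moves": "0 0 0 0 0;0 0 0 0 0"
}}

```text
time_s: 11.67
position: [0.6272, -0.3165, 0.0845]
tcp_rot: [[0.999, 0.0, 0.042], [-0.042, -0.0, 0.999], [0.0, -1.0, -0.0]]
force: [-0.6, -0.3, -0.3]
opening: 0.005
```

```bash
python3 - <<'E'
from h import *
st(); c=cap('wrist'); K=c['mtx']; print(K[0,0],K[:2,2])
P=world(c,[240,250,220,240,295,295],[225,250,325,330,305,345])*1000; print(P.round(0))
hsv=cv2.cvtColor(c['image'],cv2.COLOR_BGR2HSV); g=(hsv[...,0]>45)&(hsv[...,0]<85)&(hsv[...,1]>80); g[:190]=0
P,r,q=cloud(c,g); P=P*1000;print(P.min(0),P.max(0))
E
```

```text
t 11.67 pos [ 627.2 -316.5   84.5] xaxis yaw -2.41 F [-0.6 -0.3 -0.3] open 0.4 q [-36.  43.  75.   0.  62. -33.]
407.428427403056 [321.79003419 237.97559873]
[[ 583. -290.   97.]
 [ 592. -300.   84.]
 [ 629. -300.   30.]
 [ 632. -315.   24.]
 [ 620. -305.  127.]
 [ 642. -366.    0.]]
[ 547.96731387 -373.91469764    4.05569777] [ 855.44965304 -278.48570053  192.48441159]
```

Emit:
{"op": "send_rows", "data": {
  "moves": "40 0 -30 0 0;40 0 -30 0 0;40 -20 0 1 0;40 -19 0 1 0;40 0 0 0 0;40 0 25 0 0;40 0 25 0 0;40 0 15 0 0;40 0 5 0 0;40 0 0 0 0;40 0 0 0 0"
}}

```text
time_s: 12.63
position: [0.589, -0.3132, 0.0747]
tcp_rot: [[0.999, 0.001, 0.042], [-0.042, -0.0, 0.999], [0.001, -1.0, -0.0]]
force: [0.4, -0.3, -0.0]
opening: 0.456
```

```bash
python3 - <<'E'
from h import *
st(); c=cap('wrist'); cv2.imwrite('pics/w3.png',c['image'][100:400,160:480])
P=world(c,[240,250,220,240,250,250,250,250,250],[225,250,325,330,290,300,310,320,330])*1000; print(P.round(0))
E
```

```text
t 12.63 pos [ 589.  -313.2   74.7] xaxis yaw -2.4 F [ 0.4 -0.3 -0. ] open 39.7 q [-38.  41.  81.   0.  57. -35.]
[[ 522. -313.    1.]
 [ 538. -321.    0.]
 [ 591. -287.   58.]
 [ 593. -291.   81.]
 [ 575. -290.   95.]
 [ 580. -289.   98.]
 [ 584. -291.   95.]
 [ 589. -293.   89.]
 [ 593. -295.   82.]]
```

View pics/w3.png

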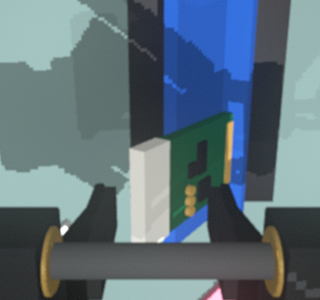

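Emit:
{"op": "send_rows", "data": {
  "moves": "40 4 0 -1 0;40 4 0 0 0;40 4 0 0 0;40 4 0 0 0;40 4 0 0 0;40 0 0 0 0;40 0 0 0 0"
}}

```text
time_s: 13.27
position: [0.6085, -0.3146, 0.0744]
tcp_rot: [[0.999, 0.0, 0.042], [-0.042, -0.0, 0.999], [0.0, -1.0, -0.0]]
force: [-0.1, 0.9, -0.4]
opening: 0.457
```

```bash
python3 - <<'E'
from h import *
st(); c=cap('wrist'); cv2.imwrite('pics/w4.png',c['image'][100:400,160:480])
hsv=cv2.cvtColor(c['image'],cv2.COLOR_BGR2HSV)
for col in range(250,360,8):
    print(col,(world(c,260,col)[0]*1000).round(0),hsv[260,col])
E
```

```text
t 13.27 pos [ 608.5 -314.6   74.4] xaxis yaw -2.39 F [-0.1  0.9 -0.4] open 39.8 q [-37.  43.  78.  -0.  59. -34.]
250 [ 577. -296.   95.] [ 34  10 213]
258 [ 581. -294.   98.] [ 33  11 211]
266 [ 584. -296.   95.] [ 30  10 185]
274 [ 587. -297.   91.] [ 30  10 187]
282 [ 590. -299.   87.] [ 30  10 186]
290 [ 593. -301.   81.] [71 81 94]
298 [ 597. -304.   75.] [ 75 126  81]
306 [ 600. -305.   71.] [ 74 124  82]
314 [ 604. -308.   65.] [ 76 127  70]
322 [ 608. -310.   61.] [99 38 47]
330 [ 613. -311.   57.] [87 58 48]
338 [ 617. -316.   45.] [ 77 154  78]
346 [ 622. -319.   38.] [ 77 150  80]
354 [ 627. -321.   32.] [ 20 134 162]
```

View pics/w4.png

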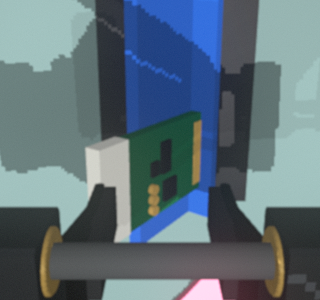

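Picture 9 shows the fingertips ending well above where the TCP is reported, so the fingers passed over the card. I'll measure the real fingertip in the tool frame.

```bash
python3 - <<'E'
from h import *
s=st(); c=cap('wrist'); r,q=np.mgrid[270:345:5,255:275:6]; 
P=world(c,r.ravel(),q.ravel()); T=(P-s['position'])@s['tcp_rot']*1000
hsv=cv2.cvtColor(c['image'],cv2.COLOR_BGR2HSV)
for a,b,t in zip(r.ravel(),q.ravel(),T): print((int(a),int(b)),t.round(0),hsv[a,b][2],end=' | ')
# side view: dark points near fingers
print()
c=cap('side'); P,r,q=cloud(c); T=(P-s['position'])@s['tcp_rot']*1000
m=(abs(T[:,0])<45)&(abs(T[:,2])<25)&(T[:,1]<40)&(T[:,1]>-120); 
for lo in range(-110,40,10):
    k=m&(T[:,1]>=lo)&(T[:,1]<lo+10); print(lo,k.sum(),T[k].mean(0).round(0) if k.any() else '', c['image'][r[k],q[k]].mean(0).round(0) if k.any() else '')
E
```

```text
t 13.32 pos [ 608.2 -314.5   74.4] xaxis yaw -2.39 F [ 0.6 -0.2 -0.1] open 40.1 q [-37.  43.  78.  -0.  59. -34.]
(270, 255) [-30. -23.  14.] 213 | (270, 261) [-28. -23.  14.] 193 | (270, 267) [-25. -22.  13.] 186 | (270, 273) [-23. -18.  12.] 186 | (275, 255) [-30. -23.  12.] 213 | (275, 261) [-27. -25.  12.] 194 | (275, 267) [-25. -23.  11.] 187 | (275, 273) [-23. -17.   9.] 187 | (280, 255) [-31. -23.   9.] 213 | (280, 261) [-28. -24.  10.] 198 | (280, 267) [-25. -22.   9.] 187 | (280, 273) [-23. -19.   7.] 185 | (285, 255) [-29. -32.  11.] 106 | (285, 261) [-26. -33.  11.] 50 | (285, 267) [-25. -22.   6.] 179 | (285, 273) [-23. -19.   5.] 180 | (290, 255) [-28. -37.  11.] 53 | (290, 261) [-26. -37.  11.] 52 | (290, 267) [-24. -35.   9.] 56 | (290, 273) [-21. -34.   9.] 52 | (295, 255) [-27. -42.  11.] 49 | (295, 261) [-25. -41.  10.] 54 | (295, 267) [-23. -39.   9.] 55 | (295, 273) [-21. -39.   9.] 52 | (300, 255) [-26. -48.  11.] 52 | (300, 261) [-25. -44.   9.] 56 | (300, 267) [-22. -45.  10.] 54 | (300, 273) [-21. -39.   7.] 50 | (305, 255) [-26. -52.  11.] 51 | (305, 261) [-2
[... 873 characters left out ...]
1 | (340, 255) [-22. -74.  10.] 49 | (340, 261) [-21. -73.   9.] 49 | (340, 267) [-21. -56.  -1.] 48 | (340, 273) [-20. -45.  -8.] 80 | 
-110 7 [  25. -105.   -3.] [30. 33. 34.]
-100 29 [  0. -93.  11.] [23. 21. 21.]
-90 31 [  0. -85.  11.] [20. 19. 18.]
-80 50 [  4. -76.   8.] [35. 34. 34.]
-70 35 [ -2. -66.   9.] [41. 42. 43.]
-60 34 [  2. -55.  10.] [40. 42. 44.]
-50 33 [ -0. -45.   8.] [41. 41. 41.]
-40 30 [ -3. -36.   9.] [54. 54. 50.]
-30 22 [-29. -23.   1.] [137. 140. 139.]
-20 15 [-24. -16.  11.] [133. 135. 132.]
-10 9 [-16.  -6.  17.] [ 94. 101.  89.]
0 19 [-7.  5.  7.] [74. 83. 77.]
10 28 [-8. 15.  9.] [80. 64. 51.]
20 9 [ 4. 26. 17.] [57. 56. 34.]
30 13 [12. 35. 13.] [51. 57. 37.]
```

Emit:
{"op": "send_rows", "data": {
  "moves": "40 -10 0 0 0;40 -10 0 0 0;40 0 10 0 0;40 0 10 0 0;40 0 8 0 0;40 0 4 0 0;40 0 0 0 0;40 5 -1 0 0;40 5 -1 0 0;40 5 -1 0 0;40 5 -1 0 0;40 5 -2 0 0;40 5 -2 0 0;40 5 -1 0 0;40 3 -1 0 0;40 0 0 0 0"
}}

```text
time_s: 14.75
position: [0.6274, -0.3156, 0.0529]
tcp_rot: [[0.999, 0.001, 0.042], [-0.042, -0.001, 0.999], [0.001, -1.0, -0.001]]
force: [0.2, 0.5, 0.3]
opening: 0.459
```

```bash
python3 - <<'E'
from h import *
s=st(); c=cap('wrist'); cv2.imwrite('pics/w5.png',c['image'][100:400,160:480])
for col in range(270,360,8):
    print(col,((world(c,240,col)[0]-s['position'])@s['tcp_rot']*1000).round(0),c['image'][240,col])
E
```

```text
t 14.75 pos [ 627.4 -315.6   52.9] xaxis yaw -2.38 F [0.2 0.5 0.3] open 39.9 q [-36.  45.  76.   0.  59. -33.]
270 [-26.  -2.  21.] [134  70  40]
278 [-23.   3.  20.] [133  70  40]
286 [-19.   8.  18.] [133  69  39]
294 [-15.  14.  16.] [133  70  39]
302 [-10. -11.  24.] [63 67 31]
310 [ -6. -11.  24.] [58 67 28]
318 [-2. -4. 22.] [54 67 29]
326 [ 2. 17. 15.] [55 67 35]
334 [ 6. 26. 12.] [150  77  38]
342 [11. 24. 13.] [147  77  42]
350 [17. 49.  5.] [61 44 39]
358 [22. 48.  5.] [49 43 40]
```

View pics/w5.png

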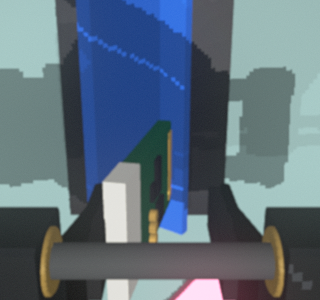

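Picture 10: the card is standing nearly upright between the fingers. Closing and lifting.

Emit:
{"op": "send_rows", "data": {
  "moves": "20 0 0 0 0;20 0 0 0 0;20 0 0 0 0;0 0 0 0 0;0 0 0 0 0;0 0 0 0 0;0 0 0 0 0;0 0 0 0 0;0 0 -5 0 0;0 0 -15 0 0;0 0 -30 0 0;0 0 -40 0 0;0 0 -30 0 0;0 0 -20 0 0;0 0 0 0 0"
}}

```text
time_s: 16.05
position: [0.6289, -0.3174, 0.1992]
tcp_rot: [[0.999, 0.009, 0.042], [-0.042, -0.007, 0.999], [0.009, -1.0, -0.006]]
force: [0.8, 0.0, 0.1]
opening: 0.09
```

```bash
cat >> h.py <<'E'
def held():
    "held card's extent in the tool frame (mm)"
    s=st(); c=cap('wrist'); P,r,q=cloud(c); T=(P-s['position'])@s['tcp_rot']*1000
    hsv=cv2.cvtColor(c['image'],cv2.COLOR_BGR2HSV)[r,q]; H,S,V=hsv.T
    m=(abs(T[:,0])<14)&(T[:,1]>-90)&(T[:,1]<60)&(abs(T[:,2])<40)&(V>40)
    g=m&(H>45)&(H<90)&(S>80); b=m&~g
    for n,k in(('green',g),('other',b)):
        if k.sum()>5: print(n,k.sum(),'p1',np.percentile(T[k],1,0).round(1),'p99',np.percentile(T[k],99,0).round(1))
    cs=cap('side'); P,r,q=cloud(cs); T=(P-s['position'])@s['tcp_rot']*1000
    m=(abs(T[:,0])<30)&(T[:,1]>-33)&(T[:,1]<80)&(abs(T[:,2])<40)
    if m.any(): print('side',m.sum(),np.percentile(T[m],[1,99],0).round(1).tolist())
    return c
E
python3 - <<'E'
from h import *
c=held(); cv2.imwrite('pics/w6.png',c['image'][100:400,160:480])
E
```

```text
t 16.05 pos [ 628.9 -317.4  199.2] xaxis yaw -2.39 F [0.8 0.  0.1] open 7.8 q [-36.  36.  70.  -0.  74. -33.]
green 566 p1 [ -3.6 -39.5  23.2] p99 [ 2.8 22.9 24.2]
other 5836 p1 [-12.9 -80.9 -25. ] p99 [11.8  6.7 24.2]
side 148 [[-13.6, -32.7, -18.6], [11.0, 30.2, 30.5]]
```

View pics/w6.png

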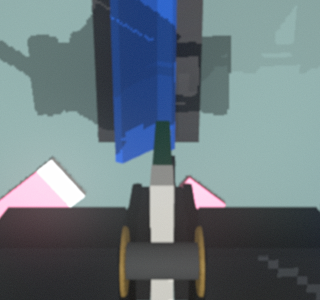

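Emit:
{"op": "send_rows", "data": {
  "moves": "0 -0.2 -10 20 0;0 -0.2 -10 38 0;0 -0.2 -10 38 0;0 -0.3 0 38 0;0 -0.3 0 38 0;0 -0.3 0 38 0;0 -0.3 0 38 0;0 -0.3 0 38 0;0 -0.3 0 38 0;0 -0.3 0 38 0;0 -0.3 0 38 0;0 -0.3 0 38 0;0 -0.3 0 38 0;0 -0.2 0 38 0;0 0 0 21 0;0 0 0 0 0"
}}

```text
time_s: 17.48
position: [0.6421, 0.2252, 0.2198]
tcp_rot: [[0.999, -0.005, 0.036], [-0.036, 0.002, 0.999], [-0.005, -1.0, 0.002]]
force: [-0.0, -0.2, -0.4]
opening: 0.089
```

Emit:
{"op": "send_rows", "data": {
  "moves": "0 0 0 0 -6.9;0 0 0 0 -6.9;0 0 0 0 -6.9;0 0 0 0 -6.9;0 0 0 0 -6.9;0 0 0 0 -6.9;0 0 0 0 -6.9;0 0 0 0 -6.9;0 0 0 0 -6.9;0 0 0 0 -6.9;0 0 0 0 -6.9;0 0 0 0 -6.9;0 0 0 0 -6.4;0 0 0 0 0;0 0 0 0 0"
}}

```text
time_s: 18.73
position: [0.6436, 0.2188, 0.2208]
tcp_rot: [[0.059, -0.004, -0.998], [0.998, -0.001, 0.059], [-0.001, -1.0, 0.004]]
force: [0.0, 0.4, -0.9]
opening: 0.091
```

```bash
python3 - <<'E'
from h import *
c=held(); cv2.imwrite('pics/w7.png',c['image'])
np.savez('w7.npz',**{k:np.asarray(c[k]) for k in ['image','z_map','mtx','origin','rotation']})
E
```

```text
t 18.73 pos [643.6 218.8 220.8] xaxis yaw 86.61 F [ 0.   0.4 -0.9] open 8.0 q [  9.  33.  72.  -0.  75. -77.]
other 5362 p1 [-13.  -80.1 -24.4] p99 [11.4 20.  25.1]
side 862 [[-0.1, -32.2, -25.8], [13.0, 26.7, 23.6]]
```

View pics/w7.png

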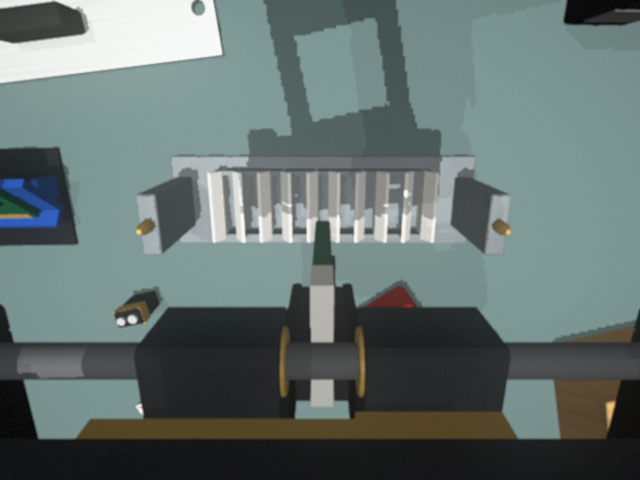

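```bash
python3 - <<'E'
from h import *
c=dict(np.load('w7.npz')); s=read_state()
P,r,q=cloud(c); P*=1000; hsv=cv2.cvtColor(c['image'],cv2.COLOR_BGR2HSV)[r,q]; H,S,V=hsv.T
br=(H>12)&(H<30)&(S>110)
for lo,hi in((130,165),(485,520)):
    k=br&(q>lo)&(q<hi)&(r>215)&(r<240); print('pin',k.sum(),P[k].mean(0).round(1),P[k].min(0).round(1),P[k].max(0).round(1))
    t=(q>lo-5)&(q<hi+5)&(r>185)&(r<260)&(P[:,2]>97)&(P[:,2]<106)&~br; print(' post',t.sum(),rect(P[t]/1000),P[t,2].mean())
w=(q>200)&(q<445)&(r>150)&(r<245)&(abs(P[:,2]-42)<5)&(V>120); print('walls',w.sum(),rect(P[w]/1000),np.median(P[w,2]))
# wall tops along the rack's y
a=np.radians(-3.2); y=(P[w,:2]-[646,219])@[-np.sin(a),np.cos(a)]; h,e=np.histogram(y,np.arange(-120,121,2)); print(dict((int(x),int(n)) for x,n in zip(e,h) if n>15))
b=(q>160)&(q<490)&(r>145)&(r<255)&(P[:,2]>3)&(P[:,2]<14); print('base',rect(P[b]/1000))
E
```

```text
pin 75 [637.1  82.6 117.8] [633.8  79.8 112.4] [640.3  85.1 121.7]
 post 1188 (array([637.5,  81.2], dtype=float32), array([16.5, 49.8], dtype=float32), 86.63) 102.12908857590654
pin 98 [653.2 354.4 117. ] [649.6 351.1 110.9] [656.5 357.6 121.9]
 post 1185 (array([654.5, 355.6], dtype=float32), array([16.5, 50.6], dtype=float32), 86.59) 101.92651354546979
walls 4570 (array([646. , 218.5], dtype=float32), array([ 66.4, 211.1], dtype=float32), -3.51) 41.137426777413026
{-106: 120, -104: 191, -102: 189, -100: 39, -82: 66, -80: 102, -78: 164, -76: 54, -62: 70, -60: 142, -58: 182, -56: 101, -38: 24, -36: 123, -34: 144, -32: 135, -16: 145, -14: 159, -12: 141, 8: 77, 10: 187, 12: 149, 14: 41, 28: 74, 30: 157, 32: 119, 34: 70, 52: 31, 54: 171, 56: 170, 58: 107, 74: 160, 76: 123, 78: 86, 98: 143, 100: 205, 102: 137, 104: 44}
base (array([643.1, 216.8], dtype=float32), array([100.6, 304.5], dtype=float32), -2.21)
```

Emit:
{"op": "send_rows", "data": {
  "moves": "0 -0.2 40 -1.2 0;0 0 40 -1.2 0;0 0 35 0 0;0 0 20 0 0;0 0 10 0 0;0 0 8 0 0;0 0 8 0 0;0 0 8 0 0;0 0 8 0 0;0 0 0 0 0;0 0 0 0 0"
}}

```text
time_s: 19.75
position: [0.6474, 0.2189, 0.0457]
tcp_rot: [[0.056, 0.0, -0.998], [0.998, 0.0, 0.056], [0.0, -1.0, -0.0]]
force: [0.0, -0.9, -0.1]
opening: 0.09
```

Emit:
{"op": "send_rows", "data": {
  "moves": "0 0 3 0 0;0 0 3 0 0;0 0 2 0 0;0 0 0 0 0;0 0 0 0 0"
}}

```text
time_s: 20.17
position: [0.6472, 0.2189, 0.0374]
tcp_rot: [[0.056, -0.0, -0.998], [0.998, -0.0, 0.056], [-0.0, -1.0, 0.0]]
force: [0.4, -0.0, -1.2]
opening: 0.088
```

Emit:
{"op": "send_rows", "data": {
  "moves": "0 0 1.5 0 0;0 0 1.5 0 0;0 0 1 0 0;0 0 0 0 0"
}}

```text
time_s: 20.5
position: [0.6477, 0.2192, 0.037]
tcp_rot: [[0.056, 0.001, -0.998], [0.998, 0.0, 0.056], [0.0, -1.0, -0.001]]
force: [-3.9, -0.7, 14.9]
opening: 0.091
```

Emit:
{"op": "send_rows", "data": {
  "moves": "0 0 1 0 0;0 0 1 0 0;0 0 0 0 0;0 0 0 0 0"
}}

```text
time_s: 20.83
position: [0.6479, 0.2193, 0.0369]
tcp_rot: [[0.055, 0.002, -0.998], [0.998, 0.0, 0.055], [0.0, -1.0, -0.002]]
force: [-7.2, -1.6, 21.5]
opening: 0.093
```

Emit:
{"op": "send_rows", "data": {
  "moves": "0 0 -4 0 0;18 0 0 0 0;18 0 0 0 0;18 0 0 0 0;18 0 0 0 0;18 0 -20 0 0;18 0 -40 0 0;18 0 -40 0 0;18 0 -30 0 0;18 0 0 0 0;18 0 0 0 0"
}}

```text
time_s: 21.75
position: [0.6488, 0.2192, 0.1676]
tcp_rot: [[0.056, 0.005, -0.998], [0.998, 0.001, 0.056], [0.001, -1.0, -0.005]]
force: [0.6, 0.3, -0.3]
opening: 0.208
```

```bash
cat >> h.py <<'E'
RC=np.array([646.0,218.45]); RA=np.radians(-3.5)
def rackcards():
    "card tops and stuff above the walls, in rack u,v,z"
    for n in('wrist','top','side'):
        c=cap(n); P,r,q=cloud(c); P*=1000; d=P[:,:2]-RC
        u=d@[np.cos(RA),np.sin(RA)]; v=d@[-np.sin(RA),np.cos(RA)]
        for sl in(-90,-45,0,45,90):
            m=(abs(u)<40)&(abs(v-sl)<15)&(P[:,2]>60)&(P[:,2]<125)
            if m.sum()>20:
                k=m&(P[:,2]>np.percentile(P[m,2],90)-3)
                print(n,sl,m.sum(),'ztop',np.percentile(P[m,2],[50,90,97]).round(1),'u',np.percentile(u[k],[2,98]).round(1),'v',np.percentile(v[k],[2,98]).round(1))
E
python3 - <<'E'
from h import *
st(); rackcards()
E
```

```text
t 21.75 pos [648.8 219.2 167.6] xaxis yaw 86.79 F [ 0.6  0.3 -0.3] open 18.1 q [  9.  36.  74.   0.  69. -77.]
wrist 0 1113 ztop [98.5 99.5 99.9] u [-22.3  26.2] v [-4.2  3.9]
top 0 162 ztop [ 93.7 100.7 101.8] u [-20.   18.1] v [-3.1  4.9]
side 0 539 ztop [82.3 98.2 99.5] u [-21.7  27.9] v [-3.4  7.7]
```

```bash
python3 - <<'E'
from h import *
for v in (61.6,118.6): print(R2W(-30.5,v)); go(R2W(-30.5,v)+[130],-2.4)
E
```

```text
[np.float64(595.8062939517035), np.float64(-139.17682622716973)]
shift [-360.    33.6   29.7] turn 89.19 (turn last: shift in present axes)
[np.float64(598.1932062142679), np.float64(-82.2268249115348)]
shift [-303.    33.6   30.5] turn 89.19 (turn last: shift in present axes)
```

Emit:
{"op": "send_rows", "data": {
  "moves": "40 -20 0 1.7 0;40 -36 0 3 0;40 -36 0 3 0;40 -36 0 3 0;40 -36 0 3 0;40 -36 0 3 0;40 -36 0 3 0;40 -36 0 3 0;40 -36 0 3 0;40 -36 0 3 0;40 -16 0 1 0;40 0 0 0 0"
}}

```text
time_s: 22.9
position: [0.5961, -0.1429, 0.1632]
tcp_rot: [[0.061, -0.003, -0.998], [0.998, 0.0, 0.061], [-0.0, -1.0, 0.003]]
force: [-0.8, 0.4, -0.2]
opening: 0.461
```

Emit:
{"op": "send_rows", "data": {
  "moves": "40 0 0 0 6.9;40 0 0 0 6.9;40 0 0 0 6.9;40 0 0 0 6.9;40 0 0 0 6.9;40 0 0 0 6.9;40 0 0 0 6.9;40 0 0 0 6.9;40 0 0 0 6.9;40 0 0 0 6.9;40 0 0 0 6.9;40 0 0 0 6.9;40 0 0 0 6.4;40 0 0 0 0"
}}

```text
time_s: 24.07
position: [0.5966, -0.1372, 0.1637]
tcp_rot: [[0.999, -0.003, 0.043], [-0.043, 0.002, 0.999], [-0.003, -1.0, 0.002]]
force: [0.3, -0.3, 1.3]
opening: 0.461
```

```bash
cat >> h.py <<'E'
def cardtop(yc):
    "banded top of the card on the rest nearest y=yc (mm), wrist view"
    s=st(); c=cap('wrist'); P,r,q=cloud(c); P*=1000
    m=(P[:,0]>560)&(P[:,0]<605)&(P[:,2]>85)&(P[:,2]<103)&(abs(P[:,1]-yc)<27)
    print('cardtop',m.sum(),np.percentile(P[m],[1,99],0).round(1).tolist())
E
python3 - <<'E'
from h import *
cardtop(-139); go(R2W(-30.5,61.6)+[42],-2.4)
E
```

```text
t 24.07 pos [ 596.6 -137.2  163.7] xaxis yaw -2.46 F [ 0.3 -0.3  1.3] open 40.1 q [-23.  31.  86.   0.  63. -21.]
cardtop 1806 [[580.9, -164.5, 85.3], [598.0, -114.6, 99.6]]
shift [ -0.4 121.8  -1.9] turn 0.18 (turn last: shift in present axes)
```

Emit:
{"op": "send_rows", "data": {
  "moves": "40 -0.4 30 -1.2 0;40 0 30 -1.1 0;40 0 30 0 0;40 0 20 0 0;40 0 12 0 0;40 0 0 0 0;40 5 -1 0 0;40 5 -1 0 0;40 5 -1 0 0;40 5 -1 0 0;40 5 -2 0 0;40 5 -2 0 0;40 5 -1 0 0;40 3 -1 0 0;20 0 0 0 0;20 0 0 0 0;20 0 0 0 0;0 0 0 0 0;0 0 0 0 0;0 0 0 0 0"
}}

```text
time_s: 25.78
position: [0.6347, -0.1427, 0.0533]
tcp_rot: [[0.999, -0.0, 0.042], [-0.042, 0.0, 0.999], [-0.0, -1.0, 0.0]]
force: [-1.2, 0.6, 0.2]
opening: 0.091
```

Emit:
{"op": "send_rows", "data": {
  "moves": "0 0 0 0 0;0 0 0 0 0;0 0 -5 0 0;0 0 -15 0 0;0 0 -30 0 0;0 0 -40 0 0;0 0 -40 0 0;0 0 -30 0 0;0 0 -10 0 0;0 0 0 0 0;0 0 0 0 0"
}}

```text
time_s: 26.7
position: [0.6343, -0.1425, 0.2229]
tcp_rot: [[0.999, -0.001, 0.042], [-0.042, 0.0, 0.999], [-0.001, -1.0, 0.0]]
force: [-0.2, 0.4, -1.4]
opening: 0.088
```

```bash
python3 - <<'E'
from h import *
held(); V=-45
T=RC+np.array([-V*np.sin(RA),V*np.cos(RA)]); print(T); go(list(T)+[220],86.5)
E
```

```text
t 26.7 pos [ 634.3 -142.5  222.9] xaxis yaw -2.4 F [-0.2  0.4 -1.4] open 7.6 q [-22.  31.  76.  -0.  73. -20.]
green 551 p1 [ -3.5 -39.2  25.3] p99 [ 2.9 23.5 26.2]
other 3968 p1 [-12.8 -81.4 -23.6] p99 [11.3 16.1 26.3]
side 200 [[-12.6, -32.3, -18.9], [8.0, 29.1, 31.6]]
[643.25281572 173.53393407]
shift [ -3.2   1.2 315.7] turn -88.91 (turn last: shift in present axes)
```

Emit:
{"op": "send_rows", "data": {
  "moves": "0 -0.3 0 20 0;0 -0.4 0 36 0;0 -0.4 0 36 0;0 -0.4 0 36 0;0 -0.4 0 36 0;0 -0.4 0 36 0;0 -0.4 0 36 0;0 -0.4 0 36 0;0 -0.1 0 28 0;0 0 0 16 0;0 0 0 0 0;0 0 0 0 -6.9;0 0 0 0 -6.9;0 0 0 0 -6.9;0 0 0 0 -6.9;0 0 0 0 -6.9;0 0 0 0 -6.9;0 0 0 0 -6.9;0 0 0 0 -6.9"
}}

```text
time_s: 28.38
position: [0.6445, 0.1709, 0.2218]
tcp_rot: [[0.601, -0.003, -0.799], [0.799, -0.001, 0.601], [-0.003, -1.0, 0.002]]
force: [0.3, 0.0, -1.0]
opening: 0.091
```

Emit:
{"op": "send_rows", "data": {
  "moves": "0 0 0 0 -6.9;0 0 0 0 -6.9;0 0 0 0 -6.9;0 0 0 0 -6.9;0 0 0 0 -6.1;0 0 0 0 0;0 0 0 0 0"
}}

```text
time_s: 28.97
position: [0.6447, 0.1715, 0.2222]
tcp_rot: [[0.065, -0.002, -0.998], [0.998, -0.001, 0.065], [-0.001, -1.0, 0.002]]
force: [-0.1, 0.1, -1.1]
opening: 0.091
```

```bash
python3 - <<'E'
from h import *
held(); V=-45
T=RC+np.array([-V*np.sin(RA),V*np.cos(RA)]); print(T); go([T[0]+1,T[1],45],86.5)
E
```

```text
t 28.97 pos [644.7 171.5 222.2] xaxis yaw 86.25 F [-0.1  0.1 -1.1] open 7.9 q [  5.  32.  74.  -0.  74. -81.]
green 46 p1 [ -3.3 -38.9  26.3] p99 [ 2.4 21.3 27. ]
other 3666 p1 [-12.9 -81.3 -22.6] p99 [11.6 23.4 27.2]
side 808 [[-0.4, -32.2, -23.5], [13.1, 27.9, 25.9]]
[643.25281572 173.53393407]
shift [  1.5 177.7   0.5] turn -0.18 (turn last: shift in present axes)
```

Emit:
{"op": "send_rows", "data": {
  "moves": "0 0.8 40 0 0;0 0.8 40 0 0;0 0 35 0 0;0 0 20 0 0;0 0 10 0 0;0 0 8 0 0;0 0 8 0 0;0 0 8 0 0;0 0 8 0 0;0 0 3 0 0;0 0 2 0 0;0 0 1 0 0;0 0 1 0 0;0 0 0 0 0;0 0 0 0 0"
}}

```text
time_s: 30.32
position: [0.6454, 0.1748, 0.0398]
tcp_rot: [[0.061, 0.001, -0.998], [0.998, 0.0, 0.061], [0.0, -1.0, -0.001]]
force: [0.1, 0.7, -1.3]
opening: 0.088
```

Emit:
{"op": "send_rows", "data": {
  "moves": "0 0 1.5 0 0;0 0 1.5 0 0;0 0 1.5 0 0;0 0 1.5 0 0;0 0 0 0 0;0 0 0 0 0"
}}

```text
time_s: 30.82
position: [0.6459, 0.1749, 0.0379]
tcp_rot: [[0.061, 0.002, -0.998], [0.998, 0.0, 0.061], [0.0, -1.0, -0.002]]
force: [-4.4, -1.0, 19.0]
opening: 0.091
```

Seated with 19 N at the same height as the first card. Release and go for the yellow one.

Emit:
{"op": "send_rows", "data": {
  "moves": "0 0 -4 0 0;18 0 0 0 0;18 0 0 0 0;18 0 0 0 0;18 0 0 0 0;18 0 -20 0 0;18 0 -40 0 0;18 0 -40 0 0;18 0 -30 0 0;18 0 0 0 0;18 0 0 0 0"
}}

```text
time_s: 31.73
position: [0.6467, 0.1749, 0.1696]
tcp_rot: [[0.061, 0.005, -0.998], [0.998, 0.0, 0.061], [0.001, -1.0, -0.005]]
force: [0.1, 0.7, 0.4]
opening: 0.209
```

```bash
python3 - <<'E'
from h import *
st(); rackcards(); go(R2W(-30.5,118.6)+[160],-2.4)
E
```

```text
t 31.73 pos [646.7 174.9 169.6] xaxis yaw 86.5 F [0.1 0.7 0.4] open 18.2 q [  6.  35.  77.  -0.  68. -81.]
wrist -45 1059 ztop [ 98.5  99.5 100. ] u [-23.8  24.7] v [-48.7 -41.2]
wrist 0 1492 ztop [98.1 99.3 99.7] u [-22.5  26.2] v [-4.5  3.8]
top -45 145 ztop [ 94.2 101.2 102. ] u [-21.9  11.1] v [-47.6 -39.5]
side -45 389 ztop [ 86.8  98.8 100. ] u [-22.9  25.8] v [-48.1 -36.7]
side 0 541 ztop [81.9 98.4 99.3] u [-21.1  27.4] v [-2.5  8.1]
shift [-259.     5.6   29.6] turn 88.89 (turn last: shift in present axes)
```

Emit:
{"op": "send_rows", "data": {
  "moves": "40 -20 0 2.3 0;40 -36 0 4 0;40 -36 0 4 0;40 -36 0 4 0;40 -36 0 4 0;40 -36 0 4 0;40 -36 0 4 0;40 -23 0 3.3 0;40 0 0 0 0;40 0 0 0 6.9;40 0 0 0 6.9;40 0 0 0 6.9;40 0 0 0 6.9;40 0 0 0 6.9;40 0 0 0 6.9;40 0 0 0 6.9;40 0 0 0 6.9;40 0 0 0 6.9;40 0 0 0 6.9"
}}

```text
time_s: 33.47
position: [0.5986, -0.0807, 0.1654]
tcp_rot: [[0.955, -0.004, -0.295], [0.295, 0.002, 0.955], [-0.003, -1.0, 0.003]]
force: [0.4, 0.1, 0.3]
opening: 0.462
```

Emit:
{"op": "send_rows", "data": {
  "moves": "40 0 0 0 6.9;40 0 0 0 6.9;40 0 0 0 6.1;40 0 0 0 0;40 0 0 0 0"
}}

```text
time_s: 33.88
position: [0.5989, -0.0811, 0.1659]
tcp_rot: [[0.999, -0.003, 0.039], [-0.039, 0.001, 0.999], [-0.003, -1.0, 0.001]]
force: [0.1, -0.5, -0.6]
opening: 0.462
```

```bash
python3 - <<'E'
from h import *
cardtop(-82); go(R2W(-30.5,118.6)+[42],-2.4)
E
```

```text
t 33.88 pos [598.9 -81.1 165.9] xaxis yaw -2.21 F [ 0.1 -0.5 -0.6] open 40.2 q [-18.  31.  87.   0.  63. -16.]
cardtop 1771 [[583.3, -107.2, 85.3], [600.4, -57.4, 99.5]]
shift [ -0.6 124.2  -1.1] turn 0.17 (turn last: shift in present axes)
```

Emit:
{"op": "send_rows", "data": {
  "moves": "40 -0.5 30 -0.8 0.2;40 0 30 -0.8 0;40 0 30 0 0;40 0 22 0 0;40 0 12 0 0;40 0 0 0 0;40 5 -1 0 0;40 5 -1 0 0;40 5 -1 0 0;40 5 -1 0 0;40 5 -2 0 0;40 5 -2 0 0;40 5 -1 0 0;40 3 -1 0 0;20 0 0 0 0;20 0 0 0 0;20 0 0 0 0;0 0 0 0 0;0 0 0 0 0;0 0 0 0 0"
}}

```text
time_s: 35.6
position: [0.6369, -0.0853, 0.0533]
tcp_rot: [[0.999, -0.0, 0.045], [-0.045, 0.0, 0.999], [-0.0, -1.0, 0.0]]
force: [0.8, 0.1, -0.1]
opening: 0.09
```

Emit:
{"op": "send_rows", "data": {
  "moves": "0 0 0 0 0;0 0 0 0 0;0 0 -5 0 0;0 0 -15 0 0;0 0 -30 0 0;0 0 -40 0 0;0 0 -40 0 0;0 0 -30 0 0;0 0 -10 0 0;0 0 0 0 0;0 0 0 0 0"
}}

```text
time_s: 36.52
position: [0.6363, -0.0851, 0.2229]
tcp_rot: [[0.999, -0.001, 0.045], [-0.045, 0.0, 0.999], [-0.001, -1.0, 0.0]]
force: [0.1, 0.9, -1.6]
opening: 0.094
```

```bash
python3 - <<'E'
from h import *
held(); V=45
T=RC+np.array([-V*np.sin(RA),V*np.cos(RA)]); print(T); go(list(T)+[220],86.5)
E
```

```text
t 36.52 pos [636.3 -85.1 222.9] xaxis yaw -2.6 F [ 0.1  0.9 -1.6] open 8.2 q [-18.  30.  78.  -0.  73. -15.]
green 556 p1 [ -3.5 -39.4  25. ] p99 [ 2.9 21.9 26. ]
other 3084 p1 [-13.  -79.8 -24.1] p99 [ 7.8 22.1 26.1]
side 225 [[-13.3, -32.0, -20.1], [7.7, 30.3, 29.7]]
[648.74718428 263.36606593]
shift [ -2.3   1.2 348.4] turn -89.11 (turn last: shift in present axes)
```

Emit:
{"op": "send_rows", "data": {
  "moves": "0 -0.2 0 20 0;0 -0.3 0 36 0;0 -0.3 0 36 0;0 -0.3 0 36 0;0 -0.3 0 36 0;0 -0.3 0 36 0;0 -0.3 0 36 0;0 -0.3 0 36 0;0 0 0 36 0;0 0 0 26 0;0 0 0 14.5 0;0 0 0 0 0;0 0 0 0 -6.9;0 0 0 0 -6.9;0 0 0 0 -6.9;0 0 0 0 -6.9;0 0 0 0 -6.9;0 0 0 0 -6.9;0 0 0 0 -6.9;0 0 0 0 -6.9"
}}

```text
time_s: 38.28
position: [0.6503, 0.2602, 0.2219]
tcp_rot: [[0.604, -0.003, -0.797], [0.797, -0.002, 0.604], [-0.003, -1.0, 0.001]]
force: [0.6, 0.3, -1.1]
opening: 0.092
```

Emit:
{"op": "send_rows", "data": {
  "moves": "0 0 0 0 -6.9;0 0 0 0 -6.9;0 0 0 0 -6.9;0 0 0 0 -6.9;0 0 0 0 -6.3;0 0 0 0 0;0 0 0 0 0"
}}

```text
time_s: 38.87
position: [0.6505, 0.261, 0.2223]
tcp_rot: [[0.066, -0.002, -0.998], [0.998, -0.001, 0.066], [-0.001, -1.0, 0.002]]
force: [0.6, -0.0, -1.1]
opening: 0.09
```

```bash
python3 - <<'E'
from h import *
held(); V=45
T=RC+np.array([-V*np.sin(RA),V*np.cos(RA)]); print(T); go([T[0]+0.5,T[1],40],86.5)
E
```

```text
t 38.87 pos [650.5 261.  222.3] xaxis yaw 86.23 F [ 0.6 -0.  -1.1] open 7.9 q [ 13.  35.  68.  -0.  77. -73.]
other 5237 p1 [-13.  -80.9 -22.9] p99 [11.4 20.  26.9]
side 947 [[-0.8, -32.3, -23.6], [13.7, 28.3, 25.7]]
[648.74718428 263.36606593]
shift [  1.7 182.8   1.2] turn -0.2 (turn last: shift in present axes)
```

Emit:
{"op": "send_rows", "data": {
  "moves": "0 0.8 40 0.6 -0.2;0 0.8 40 0.6 0;0 0 35 0 0;0 0 20 0 0;0 0 10 0 0;0 0 8 0 0;0 0 8 0 0;0 0 8 0 0;0 0 8 0 0;0 0 3 0 0;0 0 2 0 0;0 0 1 0 0;0 0 0 0 0;0 0 0 0 0"
}}

```text
time_s: 40.13
position: [0.65, 0.2647, 0.041]
tcp_rot: [[0.058, 0.001, -0.998], [0.998, 0.0, 0.058], [0.0, -1.0, -0.001]]
force: [-0.1, 0.2, -1.1]
opening: 0.088
```

Emit:
{"op": "send_rows", "data": {
  "moves": "0 0 1.5 0 0;0 0 1.5 0 0;0 0 1.5 0 0;0 0 1.5 0 0;0 0 0 0 0;0 0 0 0 0"
}}

```text
time_s: 40.63
position: [0.6502, 0.2649, 0.0379]
tcp_rot: [[0.057, 0.002, -0.998], [0.998, 0.0, 0.057], [0.0, -1.0, -0.002]]
force: [-3.5, -1.7, 13.4]
opening: 0.092
```

Emit:
{"op": "send_rows", "data": {
  "moves": "0 0 -3 0 0;18 0 0 0 0;18 0 0 0 0;18 0 0 0 0;18 0 0 0 0;18 0 -20 0 0;18 0 -40 0 0;18 0 -40 0 0;18 0 -40 0 0;18 0 -20 0 0;18 0 0 0 0"
}}

```text
time_s: 41.55
position: [0.6536, 0.2656, 0.2044]
tcp_rot: [[0.058, 0.012, -0.998], [0.998, 0.003, 0.058], [0.004, -1.0, -0.012]]
force: [0.6, -0.2, 0.1]
opening: 0.208
```

```bash
cat >> h.py <<'E'
def cover(n,ctr=(476,-18)):
    c=cap(n); P,r,q=cloud(c); P*=1000
    m=(abs(P[:,0]-ctr[0])<130)&(abs(P[:,1]-ctr[1])<230)
    hsv=cv2.cvtColor(c['image'],cv2.COLOR_BGR2HSV)[r,q]; 
    b=m&(P[:,2]>36)&(P[:,2]<52)&(hsv[:,2]<90); p=m&(P[:,2]>4)&(P[:,2]<14)&(hsv[:,2]>120)&(hsv[:,1]<40)
    if b.sum()>20: print(n,'bar',b.sum(),rect(P[b]/1000),np.median(P[b,2]).round(1))
    if p.sum()>20: print(n,'plate',p.sum(),rect(P[p]/1000),np.median(P[p,2]).round(1))
    return c
E
python3 - <<'E'
from h import *
st(); rackcards(); cover('top'); cover('side')
E
```

```text
t 41.55 pos [653.6 265.6 204.4] xaxis yaw 86.7 F [ 0.6 -0.2  0.1] open 18.1 q [ 13.  36.  69.   0.  74. -74.]
wrist -45 1702 ztop [94.1 99.3 99.9] u [-23.9  24.7] v [-48.8 -40.4]
wrist 0 1282 ztop [98.  99.4 99.8] u [-22.6  26.1] v [-4.3  3.9]
wrist 45 905 ztop [ 98.6  99.5 100. ] u [-24.9  23.4] v [40.6 48.9]
top -45 177 ztop [ 96.8 100.8 102.1] u [-21.2  26.8] v [-48.  -39.4]
top 0 194 ztop [ 94.8 100.9 101.8] u [-19.7  28.9] v [-3.4  4.9]
top 45 214 ztop [ 93.4 100.4 102. ] u [-22.5  25.9] v [42.1 51.1]
side -45 388 ztop [87.8 98.9 99.5] u [-23.2  26.5] v [-47.3 -36.1]
side 0 424 ztop [86.9 98.6 99.6] u [-21.2  26.9] v [-3.7  8.7]
side 45 588 ztop [82.7 98.5 99.5] u [-24.7  25.2] v [41.6 53.4]
top bar 28 (array([452.7, -49.4], dtype=float32), array([ 1.6, 61.7], dtype=float32), 3.37) 43.0
top plate 6184 (array([476.4, -18. ], dtype=float32), array([259. , 459.9], dtype=float32), -0.03) 8.8
side bar 115 (array([460.7, -45.6], dtype=float32), array([16.2, 67.1], dtype=float32), 4.2) 43.9
side plate 2143 (array([494.3, -11.3], dtype=float32), array([193.8, 431.9], dtype=float32), -8.22) 8.6
```

```bash
python3 - <<'E'
from h import *
go([461,-46,204],3.8)
E
```

```text
shift [-320.5   -7.9  168.9] turn 82.89 (turn last: shift in present axes)
```

Emit:
{"op": "send_rows", "data": {
  "moves": "60 -20 0 10 0;60 -32 0 17 0;60 -32 0 17 0;60 -32 0 17 0;60 -32 0 17 0;60 -32 0 17 0;60 -32 0 17 0;60 -32 0 17 0;60 -32 0 17 0;60 -32 0 17 0;60 -12 0 6 0;60 0 0 0 0;60 0 0 0 6.9;60 0 0 0 6.9;60 0 0 0 6.9;60 0 0 0 6.9;60 0 0 0 6.9;60 0 0 0 6.9;60 0 0 0 6.9;60 0 0 0 6.9"
}}

```text
time_s: 43.47
position: [0.4623, -0.0441, 0.1963]
tcp_rot: [[0.855, -0.002, -0.518], [0.518, 0.001, 0.855], [-0.001, -1.0, 0.002]]
force: [0.2, 1.3, -0.3]
opening: 0.688
```

Emit:
{"op": "send_rows", "data": {
  "moves": "60 0 0 0 6.9;60 0 0 0 6.9;60 0 0 0 6.9;60 0 0 0 7;60 0 0 0 0;60 0 0 0 0"
}}

```text
time_s: 43.97
position: [0.4623, -0.0443, 0.1966]
tcp_rot: [[0.998, -0.002, -0.07], [0.07, 0.001, 0.998], [-0.002, -1.0, 0.001]]
force: [-0.6, -0.1, -0.1]
opening: 0.693
```

```bash
python3 - <<'E'
from h import *
st(); c=cap('wrist'); cv2.imwrite('pics/w8.png',c['image']); 
P,r,q=cloud(c); P*=1000; V=cv2.cvtColor(c['image'],cv2.COLOR_BGR2HSV)[r,q]
b=(P[:,2]>38)&(P[:,2]<50)&(V[:,2]<110); print('bar',b.sum(),rect(P[b]/1000),P[b,2].mean())
p=(P[:,2]>5)&(P[:,2]<12)&(V[:,2]>130)&(V[:,1]<30)
lab=np.zeros(c['z_map'].shape,np.uint8); lab[r[p],q[p]]=255
n,L,stt,ce=cv2.connectedComponentsWithStats(lab); i=1+stt[1:,4].argmax(); k=L[r,q]==i
print('plate',k.sum(),rect(P[k]/1000),stt[i])
E
```

```text
t 43.97 pos [462.3 -44.3 196.6] xaxis yaw 4.02 F [-0.6 -0.1 -0.1] open 60.3 q [-19.  18. 104.   0.  58. -23.]
bar 1936 (array([559.5,  -9.1], dtype=float32), array([131.9, 258.7], dtype=float32), -49.39) 44.411999775956794
plate 24113 (array([459. , -48.1], dtype=float32), array([ 80.3, 298.4], dtype=float32), 3.2) [  274    32    95   310 24113]
```

View pics/w8.png

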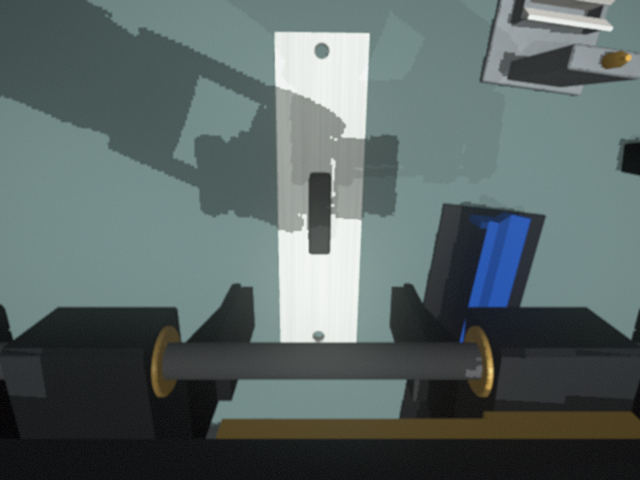

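```bash
python3 - <<'E'
from h import *
s=st(); c=cap('wrist'); g=cv2.cvtColor(c['image'],cv2.COLOR_BGR2GRAY)
for (r,q,h) in((50,321,11),(337,318,9)):
    w=g[r-h:r+h+1,q-h:q+h+1]; m=w<(int(w.max())+int(w.min()))/2; n,L,S,ce=cv2.connectedComponentsWithStats(m.astype(np.uint8)); i=1+S[1:,4].argmax()
    px=[r-h+ce[i][1],q-h+ce[i][0]]; print('hole',np.round(px,1),S[i],(world(c,px[0],px[1],.008)[0]*1000).round(1))
P,r,q=cloud(c); P*=1000; V=cv2.cvtColor(c['image'],cv2.COLOR_BGR2HSV)[r,q]
b=(P[:,2]>39)&(P[:,2]<50)&(V[:,2]<110)&(q>295)&(q<345)&(r>160)&(r<265); print('bar',b.sum(),rect(P[b]/1000),P[b,2].mean())
E
```

```text
t 44.02 pos [462.3 -44.5 196.8] xaxis yaw 4.0 F [0.2 0.2 0.7] open 60.0 q [-19.  18. 104.   0.  58. -23.]
hole [ 50.1 321.3] [  4   4  15  15 180] [451.6  86.5   8. ]
hole [340.3 317.9] [  0   4  19  15 161] [ 467.6 -195.3    8. ]
bar 1618 (array([459.4, -49.8], dtype=float32), array([18.9, 68. ], dtype=float32), 4.26) 44.55207640248471
```

Emit:
{"op": "send_rows", "data": {
  "moves": "50 -1.7 30 -2.9 0.7;50 -1.6 40 -2.8 0;50 0 40 0 0;50 0 40 0 0;50 0 25 0 0;50 0 15 0 0;50 0 10 0 0;50 0 6 0 0;50 0 0 0 0;50 0 0 0 0"
}}

```text
time_s: 44.9
position: [0.4597, -0.051, -0.0085]
tcp_rot: [[0.998, 0.0, -0.055], [0.055, 0.0, 0.998], [0.0, -1.0, 0.0]]
force: [-0.1, 0.4, -0.3]
opening: 0.578
```

```bash
python3 - <<'E'
from h import *
s=st(); go([459.4,-50.4,-19],3.3)
c=cap('wrist'); P,r,q=cloud(c); T=(P-s['position'])@s['tcp_rot']*1000; V=cv2.cvtColor(c['image'],cv2.COLOR_BGR2HSV)[r,q]
P*=1000; b=(P[:,2]>39)&(P[:,2]<50)&(V[:,2]<110)&(abs(T[:,0])<18)&(abs(T[:,2])<45); print('bar in tool',b.sum(),np.percentile(T[b],[1,99],0).round(1).tolist())
E
```

```text
t 44.9 pos [459.7 -51.   -8.5] xaxis yaw 3.14 F [-0.1  0.4 -0.3] open 50.3 q [-20.  40. 114.   0.  27. -23.]
shift [-0.3 10.5  0.6] turn -0.16 (turn last: shift in present axes)
bar in tool 6345 [[-9.7, -54.6, -32.5], [9.6, -49.0, 35.1]]
```

Emit:
{"op": "send_rows", "data": {
  "moves": "50 0 5 0.3 0;50 0 5 0.2 0;50 0 0 0 0;0 0 0 0 0;0 0 0 0 0;0 0 0 0 0;0 0 0 0 0;0 0 0 0 0;0 0 0 0 0;0 0 0 0 0;0 0 0 0 0;0 0 -3 0 0;0 0 -7 0 0;0 0 -15 0 0;0 0 -25 0 0;0 0 -30 0 0;0 0 -30 0 0;0 0 -25 0 0;0 0 -15 0 0;0 0 -8 0 0"
}}

```text
time_s: 46.62
position: [0.4596, -0.0505, 0.1416]
tcp_rot: [[0.999, 0.003, -0.054], [0.054, -0.001, 0.999], [0.003, -1.0, -0.001]]
force: [-0.0, 0.2, -4.1]
opening: 0.224
```

```bash
cat >> h.py <<'E'
def heldcover():
    s=st(); c=cap('wrist'); P,r,q=cloud(c); T=(P-s['position'])@s['tcp_rot']*1000; V=cv2.cvtColor(c['image'],cv2.COLOR_BGR2HSV)[r,q]
    k=(T[:,1]>-40)&(T[:,1]<-0)&(abs(T[:,0])<50)&(T[:,2]>40)&(T[:,2]<170)&(V[:,2]>110)&(V[:,1]<40)
    A=np.c_[T[k][:,[0,2]],np.ones(k.sum())]; f=np.linalg.lstsq(A,T[k,1],rcond=None)[0]
    print('plate',k.sum(),'y=',f.round(4),'tilt deg x,z',np.degrees(np.arctan(f[:2])).round(2),'z max',np.percentile(T[k,2],99.5).round(1))
    for lo in(50,90,130): 
        m=k&(abs(T[:,2]-lo)<6); print(' z',lo,'x range',np.percentile(T[m,0],[1,99]).round(1))
    return c,s
E
python3 - <<'E'
from h import *
c,s=heldcover(); cv2.imwrite('pics/w9.png',c['image'])
E
```

```text
t 46.62 pos [459.6 -50.5 141.6] xaxis yaw 3.1 F [-0.   0.2 -4.1] open 19.5 q [-20.  22. 108.   0.  49. -23.]
plate 44657 y= [ 1.800e-03  1.100e-03 -2.726e+01] tilt deg x,z [0.1  0.06] z max 119.4
 z 50 x range [-39.9  38.5]
 z 90 x range [-39.9  38.5]Traceback (most recent call last):
  File "<stdin>", line 2, in <module>
  File "h.py", line 84, in heldcover
    m=k&(abs(T[:,2]-lo)<6); print(' z',lo,'x range',np.percentile(T[m,0],[1,99]).round(1))
                                                    ~~~~~~~~~~~~~^^^^^^^^^^^^^^^
    return _quantile_unchecked(
        a, q, axis, out, overwrite_input, method, keepdims, weights)
    return _ureduce(a,
                    func=_quantile_ureduce_func,
    ...<5 lines>...
                    overwrite_input=overwrite_input,
                    method=method)
    r = func(a, **kwargs)
    result = _quantile(arr,
                       quantiles=q,
    ...<2 lines>...
                       out=out,
                       weights=wgt)
    slices_having_nans = np.isnan(arr[-1, ...])
                                  ~~~^^^^^^^^^
IndexError: index -1 is out of bounds for axis 0 with size 0
```

```bash
python3 - <<'E'
from h import *
T=RC-75*np.array([np.cos(RA),np.sin(RA)]); print(T); go(list(T)+[150],-3.54)
E
```

```text
[571.13989012 223.02864047]
shift [125.8  -8.1 267.2] turn 6.64 (turn last: shift in present axes)
```

Emit:
{"op": "send_rows", "data": {
  "moves": "0 3 -4 7 0;0 6 -4 14 0;0 9 0 19 0;0 11 0 22 0;0 11 0 23 0;0 11 0 23 0;0 11 0 23 0;0 11 0 23 0;0 11 0 23 0;0 11 0 23 0;0 10 0 22 0;0 9 0 19 0;0 7 0 14 0;0 4 0 8 0;0 1.8 0 4 0;0 0 0 0 2.2;0 0 0 0 2.2;0 0 0 0 2.2;0 0 0 0 0;0 0 0 0 0"
}}

```text
time_s: 48.33
position: [0.5707, 0.2222, 0.1466]
tcp_rot: [[0.998, -0.002, 0.061], [-0.061, -0.001, 0.998], [-0.002, -1.0, -0.001]]
force: [-0.1, -0.5, -4.9]
opening: 0.222
```

```bash
sed -i 's/for lo in(50,90,130)/for lo in(50,80,110)/' h.py; python3 - <<'E'
from h import *
c,s=heldcover(); cv2.imwrite('pics/w9.png',c['image']); np.savez('w9.npz',pos=s['position'],rot=s['tcp_rot'],**{k:np.asarray(c[k]) for k in ['image','z_map','mtx','origin','rotation']})
P,r,q=cloud(c); T=(P-s['position'])@s['tcp_rot']*1000; H,S,V=cv2.cvtColor(c['image'],cv2.COLOR_BGR2HSV)[r,q].T; P*=1000
b=(T[:,1]<-57)&(T[:,1]>-70)&(abs(T[:,0])<14)&(T[:,2]>10)&(T[:,2]<60)&(V<110); print('bar',b.sum(),np.percentile(T[b],[1,99],0).round(1).tolist())
br=(H>12)&(H<30)&(S>110)&(P[:,2]>106)&(P[:,2]<124)&(P[:,1]>300); print('pin',br.sum(),P[br].min(0).round(1) if br.any() else '',P[br].max(0).round(1) if br.any() else '')
t=(P[:,2]>98)&(P[:,2]<105)&(P[:,1]>330)&(P[:,1]<380)&(abs(P[:,0]-654)<40)&(S<60); print('post',t.sum(),rect(P[t]/1000),P[t,2].mean())
E
```

```text
t 48.33 pos [570.7 222.2 146.6] xaxis yaw -3.49 F [-0.1 -0.5 -4.9] open 19.3 q [11. 32. 86. -0. 61. 14.]
plate 44622 y= [ 1.80000e-03  7.00000e-04 -2.71722e+01] tilt deg x,z [0.1  0.04] z max 119.4
 z 50 x range [-39.8  38.6]
 z 80 x range [-39.8  38.6]
 z 110 x range [-39.9  38.6]
bar 3954 [[-10.3, -64.4, 10.3], [9.2, -57.8, 34.7]]
pin 10 [652.2 351.7 106.1] [655.3 352.4 108.5]
post 992 (array([657. , 350.6], dtype=float32), array([ 5.2, 44. ], dtype=float32), 86.85) 102.00213610130217
```

View pics/w9.png

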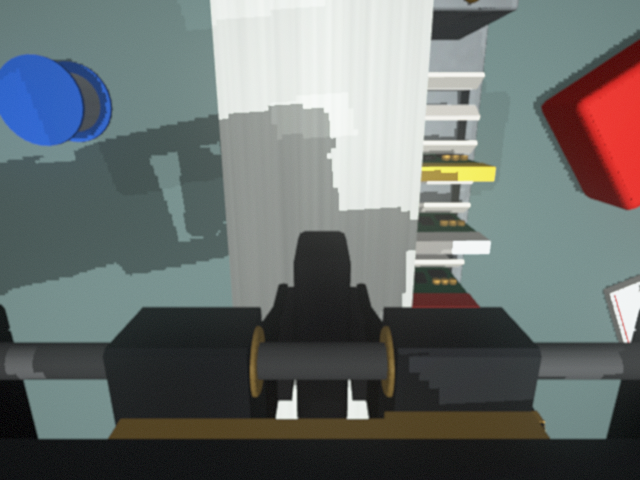

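Emit:
{"op": "send_rows", "data": {
  "moves": "0 5 0 0.3 0;0 10 0 0.3 0;0 14 0 0.3 0;0 15 0 0.3 0;0 14 0 0.3 0;0 10 0 0 0;0 5 0 0 0;0 2.3 0 0 0;0 0 0 0 0;0 0 8 0 0;0 0 12 0 0;0 0 10 0 0;0 0 6 0 0;0 0 3 0 0;0 0 0 0 0;0 0 0 0 0"
}}

```text
time_s: 49.72
position: [0.6468, 0.2199, 0.1082]
tcp_rot: [[0.998, -0.0, 0.061], [-0.061, -0.0, 0.998], [-0.0, -1.0, -0.0]]
force: [0.4, -0.4, -5.1]
opening: 0.23
```

```bash
python3 - <<'E'
from h import *
st(); go([646.0,219.1,100],-3.54)
c=cap('top'); P,r,q=cloud(c); P*=1000; H,S,V=cv2.cvtColor(c['image'],cv2.COLOR_BGR2HSV)[r,q].T
k=(abs(P[:,2]-135)<7)&(V>120)&(S<40)&(abs(P[:,1]-218)<175)&(abs(P[:,0]-646)<60); print('plate top cam',k.sum(),rect(P[k]/1000),P[k,2].mean())
E
```

```text
t 49.72 pos [646.8 219.9 108.2] xaxis yaw -3.5 F [ 0.4 -0.4 -5.1] open 20.0 q [ 9. 40. 77. -0. 63. 13.]
shift [-0.8  8.2 -0.9] turn 0.04 (turn last: shift in present axes)
plate top cam 2404 (array([648.2, 220.2], dtype=float32), array([ 81. , 304.6], dtype=float32), -3.43) 135.95610082591313
```

Emit:
{"op": "send_rows", "data": {
  "moves": "0 -0.8 2 -0.9 0;0 0 3 0 0;0 0 3 0 0;0 0 2 0 0;0 0 2 0 0;0 0 0 0 0;0 0 0 0 0"
}}

```text
time_s: 50.35
position: [0.6459, 0.219, 0.0962]
tcp_rot: [[0.998, -0.0, 0.061], [-0.061, -0.0, 0.998], [-0.0, -1.0, -0.0]]
force: [0.7, -0.3, -5.3]
opening: 0.231
```

Emit:
{"op": "send_rows", "data": {
  "moves": "0 0 1.5 0 0;0 0 1.5 0 0;0 0 1 0 0;0 0 0 0 0;0 0 0 0 0"
}}

```text
time_s: 50.77
position: [0.6463, 0.2191, 0.0924]
tcp_rot: [[0.998, 0.0, 0.061], [-0.061, 0.0, 0.998], [0.0, -1.0, 0.0]]
force: [1.4, 0.1, -5.5]
opening: 0.228
```

Emit:
{"op": "send_rows", "data": {
  "moves": "0 0 1.5 0 0;0 0 1.5 0 0;0 0 1.5 0 0;0 0 1.5 0 0;0 0 1 0 0;0 0 0 0 0;0 0 0 0 0"
}}

```text
time_s: 51.35
position: [0.6463, 0.2191, 0.0853]
tcp_rot: [[0.998, 0.0, 0.061], [-0.061, 0.0, 0.998], [0.0, -1.0, 0.0]]
force: [1.9, -0.1, -6.4]
opening: 0.229
```

Emit:
{"op": "send_rows", "data": {
  "moves": "0 0 1 0 0;0 0 1 0 0;0 0 1 0 0;0 0 0 0 0;0 0 0 0 0"
}}

```text
time_s: 51.77
position: [0.6464, 0.2191, 0.0836]
tcp_rot: [[0.998, 0.001, 0.061], [-0.061, 0.0, 0.998], [0.001, -1.0, 0.0]]
force: [-0.7, 0.1, 3.5]
opening: 0.227
```

Emit:
{"op": "send_rows", "data": {
  "moves": "0 0 1 0 0;0 0 0 0 0;45 0 0 0 0;45 0 0 0 0;45 0 0 0 0;45 0 0 0 0;45 0 -3 0 0;45 0 -12 0 0;45 0 -25 0 0;45 0 -38 0 0;45 0 -38 0 0;45 0 -25 0 0;45 0 0 0 0;45 0 0 0 0"
}}

```text
time_s: 52.93
position: [0.6475, 0.2193, 0.2257]
tcp_rot: [[0.998, 0.006, 0.061], [-0.061, 0.001, 0.998], [0.006, -1.0, 0.001]]
force: [-0.7, 1.4, -0.4]
opening: 0.516
```

```bash
python3 - <<'E'
from h import *
st()
for n in('top','wrist','side'):
    c=cap(n); P,r,q=cloud(c); P*=1000; H,S,V=cv2.cvtColor(c['image'],cv2.COLOR_BGR2HSV)[r,q].T
    d=P[:,:2]-RC; u=d@[np.cos(RA),np.sin(RA)]; v=d@[-np.sin(RA),np.cos(RA)]
    k=(abs(P[:,2]-110)<6)&(S<40)&(V>90)&(abs(v)<153)&(abs(u)<42)
    f=np.linalg.lstsq(np.c_[u[k],v[k],np.ones(k.sum())],P[k,2],rcond=None)[0]
    b=(H>12)&(H<30)&(S>110)&(P[:,2]>105)&(P[:,2]<126)&(abs(abs(v)-138)<10)&(abs(u)<12)
    print(n,k.sum(),rect(P[k]/1000),'z',f[2].round(1),'tilt deg',np.degrees(f[:2]).round(2),'pins',[(int((b&(v*g>0)).sum()),P[b&(v*g>0),2].max().round(1) if (b&(v*g>0)).any() else 0) for g in(-1,1)])
    if n=='side': cv2.imwrite('pics/s3.png',cv2.resize(c['image'][215:405,190:420],(0,0),fx=3,fy=3))
go([352,-346,260],10.8)
E
```

```text
t 52.93 pos [647.5 219.3 225.7] xaxis yaw -3.5 F [-0.7  1.4 -0.4] open 44.9 q [ 9. 33. 71. -0. 75. 13.]
top 2747 (array([644.5, 168.9], dtype=float32), array([ 80.8, 203.5], dtype=float32), -3.27) z 111.4 tilt deg [ 0.37 -0.08] pins [(1, np.float64(117.3)), (0, 0)]
wrist 34103 (array([645.3, 218.5], dtype=float32), array([ 80.3, 304.2], dtype=float32), -3.45) z 110.8 tilt deg [-0.06 -0.06] pins [(10, np.float64(122.0)), (161, np.float64(121.9))]
side 3573 (array([646.6, 218.9], dtype=float32), array([ 81.4, 304.9], dtype=float32), -3.57) z 110.5 tilt deg [ 0.28 -0.04] pins [(4, np.float64(117.3)), (17, np.float64(119.9))]
shift [-257.8  -37.8 -581.6] turn -14.31 (turn last: shift in present axes)
```

View pics/s3.png

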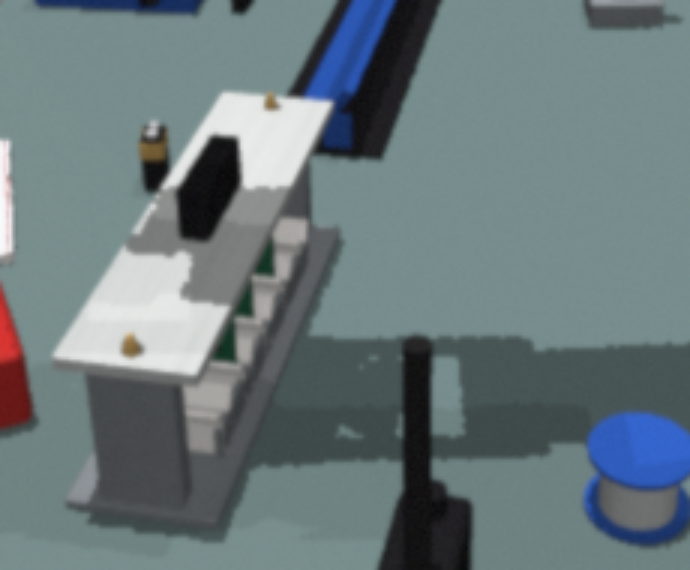

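Picture 15: the cover lies flush (plate top at z≈110, level within 0.3°), with both brass pins showing at (131,344) and (271,101). Now the switch.

Emit:
{"op": "send_rows", "data": {
  "moves": "60 -8 -4 -18 0;60 -14 -4 -31 0;60 -16 -4 -36 0;60 -16 -4 -36 0;60 -16 -4 -36 0;60 -16 -4 -36 0;60 -16 -4 -36 0;60 -16 -4 -36 0;60 -16 -4 -36 0;60 -16 -2 -36 0;60 -16 0 -36 0;60 -16 0 -36 0;60 -16 0 -36 0;60 -16 0 -36 0;60 -16 0 -36 0;60 -16 0 -36 0;60 -12 0 -28 0;60 0 0 0 -7.1;60 0 0 0 -7.1;60 0 0 0 0"
}}

```text
time_s: 54.75
position: [0.3518, -0.345, 0.2587]
tcp_rot: [[0.983, -0.002, -0.186], [0.186, 0.004, 0.983], [-0.002, -1.0, 0.004]]
force: [0.4, 0.1, -0.2]
opening: 0.689
```

```bash
python3 - <<'E'
from h import *
st(); go([352.6,-343.4,50],10.8); ball()
E
```

```text
t 54.75 pos [ 351.8 -345.   258.7] xaxis yaw 10.71 F [ 0.4  0.1 -0.2] open 60.0 q [-57.  16.  96.  -0.  69. -68.]
shift [  1.4 208.7   0.6] turn -0.09 (turn last: shift in present axes)
ball 38 [ 350.4 -332.3   97.7]
```

Emit:
{"op": "send_rows", "data": {
  "moves": "60 1.4 40 0.6 0;60 0 40 0 0;60 0 40 0 0;60 0 40 0 0;60 0 30 0 0;60 0 18 0 0;60 0 0 0 0;60 8 0 0 0;60 13 0 0 0;60 13 0 0 0;60 13 0 0 0;60 13 0 0 0;60 13 0 0 0;60 10 0 0 0;60 7 0 0 0;60 3 0 0 0;60 0 0 0 0;60 0 0 0 0"
}}

```text
time_s: 56.3
position: [0.4431, -0.3273, 0.0524]
tcp_rot: [[0.982, -0.006, -0.188], [0.188, 0.0, 0.982], [-0.006, -1.0, 0.001]]
force: [-8.7, -2.8, 3.1]
opening: 0.691
```

Emit:
{"op": "send_rows", "data": {
  "moves": "60 1.5 0 0 0;60 1.5 0 0 0;60 0 0 0 0;60 0 0 0 0"
}}

```text
time_s: 56.63
position: [0.4432, -0.327, 0.0522]
tcp_rot: [[0.982, -0.011, -0.19], [0.19, 0.001, 0.982], [-0.011, -1.0, 0.003]]
force: [-14.9, -6.7, 4.5]
opening: 0.693
```

```bash
python3 - <<'E'
from h import *
st(); ball()
E
```

```text
t 56.63 pos [ 443.2 -327.    52.2] xaxis yaw 10.94 F [-14.9  -6.7   4.5] open 60.3 q [-48.  37.  99.  -1.  45. -58.]
ball 40 [ 425.1 -319.9   97.4]
```

Hard stop reached: 15 N, with the ball at x≈425, symmetric to the off position. Back off, lift and do the final check.

Emit:
{"op": "send_rows", "data": {
  "moves": "60 -6 0 0 0;60 -8 0 0 0;60 -4 0 0 0;60 0 -15 0 0;60 0 -35 0 0;60 0 -40 0 0;60 0 -40 0 0;60 0 -40 0 0;60 0 -20 0 0;60 0 0 0 0;60 0 0 0 0"
}}

```text
time_s: 57.6
position: [0.4316, -0.33, 0.2438]
tcp_rot: [[0.983, 0.003, -0.186], [0.186, -0.002, 0.983], [0.002, -1.0, -0.003]]
force: [0.4, -0.3, -0.2]
opening: 0.688
```

```bash
python3 - <<'E'
from h import *
st(); ball(); c=cap('side'); cv2.imwrite('pics/s4.png',c['image'])
P,r,q=cloud(c); P*=1000; d=P[:,:2]-RC; u=d@[np.cos(RA),np.sin(RA)]; v=d@[-np.sin(RA),np.cos(RA)]
k=(abs(P[:,2]-110)<6)&(abs(v)<153)&(abs(u)<42); print('cover z',np.median(P[k,2]),rect(P[k]/1000))
E
```

```text
t 57.6 pos [ 431.6 -330.   243.8] xaxis yaw 10.71 F [ 0.4 -0.3 -0.2] open 59.8 q [-49.  20.  90.   0.  69. -60.]
ball 37 [ 425.5 -319.3   97.4]
cover z 110.56618295180786 (array([646.6, 218.9], dtype=float32), array([ 81.8, 305.1], dtype=float32), -3.47)
```

View pics/s4.png

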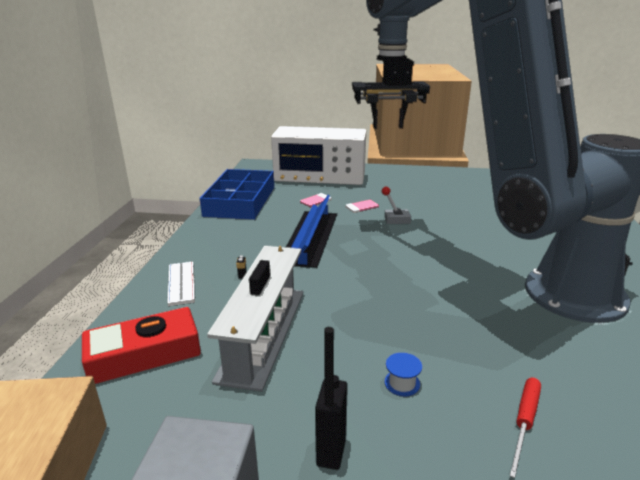

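Picture 16: cover home with pins at (234,330) and (281,249), rest empty, lever leaning to the on side (386,190), radio and battery unmoved. Handing in.

```bash
python3 -c "
from rig import *
print(hand_in())"
```

```text
the job is handed in; nothing more can be done
None
```

The job is done in the order asked and handed in at about 58 s of robot time. `hand_in()` gave no verdict.

- **Switch off:** I pushed the lever to its off stop before touching anything else; contact force reached 7 N.
- **Cards:** The three cards present went into slots 0 (white), -45 mm (red) and +45 mm (yellow), each pushed down with 13–22 N. Their tops then read 98–99 mm, where a fully seated card should read 98 mm. The two pink look-alikes were left alone.
- **Cover:** It had been knocked about 30 mm aside during the run, so I found it again before gripping it. It now lies on the posts with its top at about 110.5 mm (110 mm expected). The wrist camera, the closest view, read 0.06° of tilt. Both pins show through the holes.
- **Switch on:** I pushed the lever to its on stop last. After backing off, the ball stayed on the +x side, opposite its off position.
- **Radio and battery:** Both stand where they were in the last picture. The arm is clear of everything.

**Fingertips and TCP:** The real fingertips end about 32 mm short of the reported TCP. My first card grasp passed over the card without touching it, and I corrected for the offset after that.

**Disagreeing checks:** The top and side cameras read up to 0.4° of cover tilt and about 1 mm more height than the wrist camera. The top camera's own view of the cover was partly blocked by the arm. I trusted the wrist reading, and no check failed at the end.

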